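Change the wax bench over from moulding to marking out

ROBOT

A 6-joint arm with a two-finger parallel gripper is mounted at the origin on the work surface. World frame = base frame: x ahead of the robot, y to its left, z up, the work surface at z = 0. Lengths are in m, angles in rad, forces in N, time in s.
With the tool pointing down it reaches from about 0.275 to 0.875 m from the base axis. Payload 12.5 kg.
Tool frame: the origin (TCP) lies on the mounting face of the last link; the fingertips stand 173 mm ahead of it and the grasp point (between the pads) lies 155 mm ahead of it; z points along the fingers, y is the line along which they close (so a half turn about z gives the same grasp; the last joint's range is limited). The gripper opens to 85 mm and grips with 20 to 120 N. Pads are 22 mm wide; open, the fingers measure 114 mm over their backs; the gripper's body (76 mm by 85 mm) begins 54 mm behind the grasp point. The pads swing forward as they close: fully open they stand 13 mm farther back than shut.
Start: joints at [1.041, 0.351, 1.652, -0, 1.139, -0.085], TCP at [0.237, 0.496, 0.405] pointing down, gripper open.
Joint ranges: [-2.75, 2.75], [-0.79, 2.1], [0.01, 2.65], [-1.57, 4.71], [0.07, 3.14], [-2.87, 2.87]. Speed limits (rad/s): [2.22, 2.22, 2.79, 3.14, 3.14, 3.14].

INTERFACE

Orientations are given as a rotation vector (axis times angle).
In Python, from workcell import r, camera, get_calibration, nets gives the robot as it stands.
- The arm moves only by the tool apply_moves, never from a script. Its argument "motion" is a list of rows, each a list of 7 numbers: the closure, from 0 (fully open) to 1 (shut), then the shift along the tool's x, y, z as a fraction of full scale, then the turn, a rotation vector about the tool's x, y, z as a fraction of full scale. In form: [[claw, dx, dy, dz, wx, wy, wz], ...]. A call has 1 to 20 rows; each row shifts and turns the commanded pose from where the row before left it, along the tool's axes as they then stand; what a row does not reach is not made up. Full scale, the value 1, is 0.04 m for a shift and 5 degrees for a turn. A row lasts 1/12 s, in which the tool goes at most 41.7 mm and 7.16 degrees, less where a joint would pass 70% of its speed; a pose out of reach is approached as far as the arm can. A call with a number of a shift or a turn outside -1 to 1 is refused whole. A call with a gripper value outside its range is refused whole. The fingers move at their own pace and stop on an object; "newtons" is the grip in N (left out, the last holds). Time passes only in rows, so rows that do not move let the fingers close. It gives the time, the measured TCP pose, the force, the opening and the grip force at its end, in the units of the state.
- r.get_state(): the state, without advancing time (a new reading comes with each control period).
- camera(name): name is "scene" or "side" or "wrist"; returns the picture (384x512x3 uint8, red, green, blue); there is no depth.
- get_calibration(name): a dict with "camera_matrix" (3x3 intrinsics, pixels), "D" ([k1, k2, p1, p2, k3] as OpenCV has them; the pictures are not rectified), "R" (3x3) and "t" (3): a world point X has camera coordinates R X + t. Camera axes: x right, y down, z forward; pixel columns grow to the right and rows downward; lengths in m; the calibration is good to about 2 mm. A picture is of the moment at which its call begins: read the wrist's pose just before it. get_calibration takes no time and is no camera call; for the wrist camera it gives the pose at the moment of the call.
- r.finish_job(): hands the job in; it is judged then, once.
Trained networks look in the newest picture that a camera, given by its name, has taken for a name from the list of things; names that differ only in an ending like _2 or _b are one class to them, and where a whole thing is asked for, a point or a joint stands for the part that bears it (a point fixed in the world has none). Each returns a list of dicts, best first, with "confidence" (0 to 1); they miss things now and then, are a little off and sometimes report something else, mostly with a low value. They report only what shows in the picture. A call takes as long as a camera call.
- nets.look_for(camera, label): "location" ([row, column] in pixels, amid what is visible of it).
- nets.cut_out(camera, label): "mask" (384x512 bool, what is visible of it) and "location" ([row, column] in pixels, amid what is visible of it).
The state is a dict: "time": time; "q": joint angles; "qd": joint speeds; "effort": joint torques, N m; "position": TCP position; "orientation": TCP orientation; "wrist_force": force on the tool from outside, world axes, zero at the start; "ft_torque": the same for the moment, N m; "opening": opening from 0.0 (shut) to 1.0 (fully open); "gripper_force": force on a finger pad.
Only numpy, scipy, OpenCV 4.12 (cv2) and the standard library are available. Lean on these libraries where they do the work, as an engineer would, in place of code of your own. Each camera call takes 0.05 s, during which the arm holds its last target. There are 200 camera calls.

TASK

Get the bench ready for marking out the wax tile: pull the drawer out to its stop, take out the straightedge and lay it on the carving board, flush along the tile's long face on the robot's side. Put every tan mould half from the bench flat on the drawer's floor and push the drawer fully home, leaving the other things on the bench where they are.

Things in the scene. Friction and masses are not known exactly. Their poses are not given: they have to be found in the camera images.
- cabinet: low pale-wood unit with one drawer, 200 deep (x) by 300 wide (y) by 75 mm high, fixed to the bench; origin at the centre of its underside; +x points to its back, its front looks along -x, roughly to the robot. Its top panel begins 12 mm behind the closed drawer's front face and is 6 mm thick (69 to 75 mm up).
- drawer (a joint): how far the blue-fronted drawer is out, m: 0 = fully home, 0.135 = out at its stop; it slides along the cabinet's -x with about 2 N of friction and stays where it is left. Starts 0 to 0.02.
- drawer_handle (a point): centre of the drawer's steel bar handle, which moves with the drawer: a round bar 11 mm thick, 110 mm long along y, 42 mm above the bench, its axis 35 mm in front (-x) of the drawer's front face (29 mm clear gap behind it); can be pinched from above. Axes as the cabinet's.
- drawer_floor (a point): centre of the drawer's inner floor, moves with the drawer, 12 mm above the bench; axes as the cabinet's. The inside is 162 (x) by 268 mm (y), its side walls are 36 mm high and 5 mm thick; the front panel rises 58 mm above the floor, is 12 mm thick and stands 5 mm in front of the inside (a 5 mm inner wall, 36 mm high, lines it). At the stop the front 130 mm of the inside is clear of the cabinet.
- straightedge: straightedge: a bright square aluminium bar, 26 (x) by 170 (y) by 26 mm (z), black scale marks on its sides and red ends; its four long sides are alike and any of them may lie down; origin at its centre, y along its length. Starts in the closed drawer, about crosswise, lying on the drawer floor. 100 to 210 g.
- board: brown wooden carving board 220 (x) by 240 (y) by 18 mm, fixed to the bench; origin at the centre of its underside.
- wax_face (a point): middle of the lower edge of the wax tile's long face that looks to the robot, on the board's top (18 mm above the bench). x points into the tile, y along the face, z up. The tile is olive-yellow, 60 (x) by 120 (y) by 10 mm, stuck fast to the board.
- mould0: tan mould half, a flat rectangular block 34 (x) by 46 (y) by 16 (z) mm with a darker ring mark on both big faces; origin at its centre (8 mm above what it lies on), z up. It starts lying flat on the bench between the drawer unit and the carving board. May be absent (None at the start): between three and five moulds are there.
- mould1: tan mould half, a flat rectangular block 34 (x) by 46 (y) by 16 (z) mm with a darker ring mark on both big faces; origin at its centre (8 mm above what it lies on), z up. It starts lying flat on the bench between the drawer unit and the carving board. May be absent (None at the start): between three and five moulds are there.
- mould2: tan mould half, a flat rectangular block 34 (x) by 46 (y) by 16 (z) mm with a darker ring mark on both big faces; origin at its centre (8 mm above what it lies on), z up. It starts lying flat on the bench between the drawer unit and the carving board. May be absent (None at the start): between three and five moulds are there.
- mould3: tan mould half, a flat rectangular block 34 (x) by 46 (y) by 16 (z) mm with a darker ring mark on both big faces; origin at its centre (8 mm above what it lies on), z up. It starts lying flat on the bench between the drawer unit and the carving board. May be absent (None at the start): between three and five moulds are there.
- mould4: tan mould half, a flat rectangular block 34 (x) by 46 (y) by 16 (z) mm with a darker ring mark on both big faces; origin at its centre (8 mm above what it lies on), z up. It starts lying flat on the bench between the drawer unit and the carving board. May be absent (None at the start): between three and five moulds are there.
- tub: small yellow round cup, 52 mm across, 28 mm high, standing among the moulds; origin under its centre. Leave it where it is.
- ring_gauge: flat brass ring, 48 mm outside, 30 mm inside, 12 mm high, lying between the moulds and the board; origin under its centre. Leave it where it is.
- wax_ring: small green finger ring model, 24 mm across, 8 mm high, lying on a near corner of the carving board; origin under its centre. Leave it where it is.
- jar: amber glass jar, 50 mm across, 60 mm high, behind the carving board; origin under its centre. Leave it where it is.
- slate: dark rubber pad, 90 by 60 by 12 mm, lying near the back of the carving board; origin under its centre. Leave it where it is.

How it is judged:
By the outcome, as a careful person would: the job done as asked, in the order asked, and still so for the second after the job is handed in, with the robot touching nothing.
Of mould0, mould1, mould2, mould3, mould4 only 3 to 5 are there at a start; the rules pass over those that are not, and their reading is None.
At some moment in a run one of mould0, mould1, mould2, mould3, mould4 may be knocked a few centimetres aside while the robot is not near it.
Once in a run the grip may slacken for a moment while it holds something.
It also fails if it takes over 210 s, if anything falls off the work surface, if the arm or the gripper's body presses on something with over 40 N, if the wrist force passes 120 N, or if a joint passes its speed limit or range.

## Working session

There is one attempt and no reset: what is moved stays moved. The work goes in short steps, Python scripts to look and compute and a tool call to move; the robot and the scene stay as the last step left them, time stands still between calls to the robot, and variables do not carry over. Pictures are saved under pics/ and viewed, at most 14 in all, crops included, and the job is handed in when it is done.

Besides the shell and the picture viewer there is one more tool, called after ">>>" as name([rows], argument=value, ...), one row to a line, values as JSON. apply_moves: Moves the arm, as the interface text tells. Shift numbers are shares of 0.04 m and turn numbers shares of 5 degrees, none past 1 either way. Its arguments: {"type":"object","properties":{"motion":{"type":"array"},"newtons":{"type":"number"}},"required":["motion"]}

```bash
ls; mkdir -p pics; cat > h.py <<'E'
import numpy as np, cv2
from scipy.spatial.transform import Rotation as Ro
from workcell import r, camera, get_calibration, nets
def save(cam,name):
    im=camera(cam); cv2.imwrite('pics/'+name,im[:,:,::-1]); return im
def px2w(cam,uv,z,cal=None):
    c=cal or get_calibration(cam); R=np.array(c['R']);t=np.array(c['t'])
    p=cv2.undistortPoints(np.array(uv,float).reshape(-1,1,2),np.array(c['camera_matrix']),np.array(c['D'],float)).reshape(-1,2)
    d=np.c_[p,np.ones(len(p))]@R; o=-R.T@t
    return o+d*((z-o[2])/d[:,2:])
def w2px(cam,X,cal=None):
    c=cal or get_calibration(cam)
    return cv2.projectPoints(np.array(X,float).reshape(-1,3),cv2.Rodrigues(np.array(c['R']))[0],np.array(c['t'],float),np.array(c['camera_matrix']),np.array(c['D'],float))[0].reshape(-1,2)
E
python3 - <<'E'
from h import *
a=save('scene','s0.png');b=save('side','d0.png')
w=save('wrist','w0.png')
s=r.get_state();print({k:np.round(v,3) for k,v in s.items()})
for c in('scene','side'):
    k=get_calibration(c);print(c,-np.array(k['R']).T@np.array(k['t']),np.array(k['R'])[2])
E
```

```text
pics
{'time': np.float64(0.15), 'q': array([ 1.041,  0.351,  1.652, -0.   ,  1.139, -0.085]), 'qd': array([-0.001, -0.001, -0.001,  0.   ,  0.001,  0.001]), 'effort': array([ 0.0000e+00, -5.0625e+01, -2.9150e+01, -0.0000e+00,  3.0000e-03,
       -0.0000e+00]), 'position': array([0.237, 0.496, 0.404]), 'orientation': array([-6.930e-01, -3.064e+00,  1.000e-03]), 'wrist_force': array([-0.391,  0.122, -0.327]), 'ft_torque': array([-0.036,  0.005, -0.023]), 'gripper_force': np.float64(0.0), 'opening': np.float64(0.998)}
scene [ 1.19481718 -0.31028793  0.94203029] [-0.58540479  0.25042666 -0.77109514]
side [0.40436074 0.85510797 0.57655483] [ 0.11543011 -0.86870544 -0.48169155]
```

View pics/s0.png

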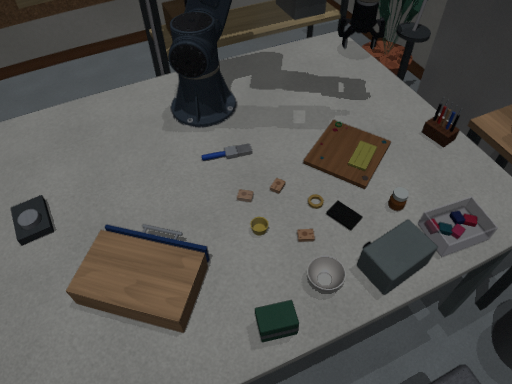

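View pics/d0.png

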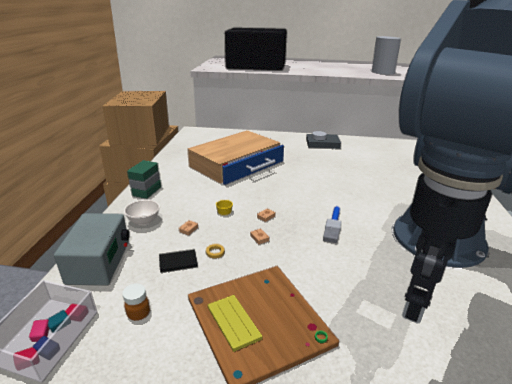

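```bash
python3 - <<'E'
from h import *
Z={'mould0':.016,'tub':.028,'ring_gauge':.012,'wax_ring':.026,'jar':.06,'slate':.006,'board':.018,'cabinet':.075,'drawer_handle':.042,'wax_face':.028,'drawer':.04}
for n,z in Z.items():
  for c in('scene','side'):
    L=[x for x in nets.cut_out(c,n) if x['confidence']>.3]
    for x in L:
        l=x['location'];m=x['mask'].astype(np.uint8)
        cn=max(cv2.findContours(m,0,2)[0],key=cv2.contourArea).reshape(-1,2)
        W=px2w(c,cn,z)[:,:2].astype(np.float32)
        rc=cv2.minAreaRect(W*1000)
        print(n,c,round(x['confidence'],2),np.round(l),m.sum(),np.round(px2w(c,[l[::-1]],z)[0,:2],3),np.round(rc[0]),np.round(rc[1]),round(rc[2]))
E
```

```text
mould0 scene 0.53 [275. 143.] 10406 [ 0.625 -0.393] [ 604. -392.] [344. 273.] 52
mould0 scene 0.46 [194. 244.] 157 [ 0.484 -0.041] [490. -38.] [46. 43.] 53
mould0 scene 0.45 [184. 278.] 146 [0.493 0.073] [496.  69.] [35. 55.] 39
mould0 scene 0.31 [198. 315.] 152 [0.59  0.147] [599. 141.] [45. 54.] 61
mould0 side 0.7 [226. 190.] 187 [0.681 0.068] [682.  73.] [58. 46.] 66
mould0 side 0.69 [236. 260.] 198 [0.486 0.086] [488.  83.] [41. 60.] 37
mould0 side 0.57 [216. 265.] 164 [ 0.483 -0.014] [480. -22.] [58. 49.] 54
tub scene 0.54 [224. 259.] 248 [ 0.611 -0.047] [616. -49.] [48. 55.] 65
tub side 0.59 [210. 224.] 215 [ 0.6   -0.009] [605. -25.] [47. 84.] 9
ring_gauge side 0.58 [252. 216.] 205 [0.587 0.16 ] [590. 157.] [45. 57.] 14
wax_ring side 0.44 [340. 319.] 70 [0.338 0.402] [335. 393.] [24. 19.] 90
jar scene 0.81 [200. 402.] 311 [0.731 0.35 ] [723. 344.] [42. 89.] 36
jar side 0.91 [302. 136.] 808 [0.688 0.394] [690. 390.] [ 46. 100.] 33
slate scene 0.64 [215. 344.] 562 [0.676 0.198] [675. 197.] [92. 67.] 21
slate side 0.67 [260. 179.] 701 [0.67  0.197] [674. 198.] [90. 73.] 23
slate 
[... 245 characters left out ...]
] 10498 [ 0.661 -0.39 ] [ 642. -386.] [323. 256.] 52
drawer_handle scene 0.83 [240. 165.] 964 [ 0.562 -0.307] [ 541. -319.] [325.  60.] 47
drawer_handle side 0.84 [165. 250.] 1206 [ 0.567 -0.294] [ 552. -329.] [387. 130.] 53
drawer_handle side 0.66 [157. 235.] 3477 [ 0.634 -0.362] [ 633. -397.] [414. 346.] 50
wax_face scene 0.79 [156. 361.] 555 [0.51  0.367] [505. 375.] [ 64. 137.] 36
wax_face side 0.84 [321. 234.] 1645 [0.501 0.382] [502. 382.] [ 63. 125.] 37
wax_face side 0.47 [326. 266.] 9300 [0.438 0.386] [455. 368.] [220. 246.] 33
drawer scene 0.66 [236. 160.] 1047 [ 0.542 -0.318] [ 539. -320.] [328.  63.] 46
drawer side 0.89 [164. 248.] 1224 [ 0.576 -0.308] [ 556. -326.] [388. 132.] 54
```

Seen: three moulds in the scene view at (194,244), (184,278) and (235,305), the tub at (226,259), the ring gauge at (201,315). The cabinet is at lower left with its handle near (232,163), and the board is at the upper right with the tile at (156,361). Next I fit the cabinet and tile poses and plan a move over the handle.

```bash
cat >> h.py <<'E'
def yaw():
    R=Ro.from_rotvec(r.get_state()['orientation']).as_matrix(); return np.degrees(np.arctan2(R[1,1],R[0,1]))
def plan(x,y,z,yw=None):
    """TCP-to-target: turn first, then shift along the turned tool axes. z = grasp point height"""
    s=r.get_state();R=Ro.from_rotvec(s['orientation']).as_matrix();y0=yaw()
    if yw is None: yw=y0
    d=(yw-y0+180)%360-180
    a=np.radians(yw);Y=np.array([np.cos(a),np.sin(a),0]);Zt=np.array([0,0,-1.]);X=np.cross(Y,Zt)
    D=np.array([x,y,z+.155])-s['position']
    print('turn wz %.2f units; shift dx %.2f dy %.2f dz %.2f units; tilt %s; at grasp %s yaw %.1f'%(-d/5,*(np.array([X@D,Y@D,Zt@D])/.04),np.round(R[2],3),np.round(s['position']-[0,0,.155],4),y0))
E
python3 - <<'E'
from h import *
from scipy.optimize import least_squares
def rect3(cx,cy,a,l,w,z,n=4):
    c,s=np.cos(a),np.sin(a);P=np.array([[-l/2,-w/2],[l/2,-w/2],[l/2,w/2],[-l/2,w/2]])
    return np.c_[P@np.array([[c,s],[-s,c]])+[cx,cy],np.full(4,z)]
def msk(cam,n):
    L=nets.cut_out(cam,n);return L[0]['mask'],L[0]['confidence']
def fit(name,p0,boxes,cams=('scene','side')):
    obs=[(c,)+msk(c,name) for c in cams]
    # silhouette fit via filled hull IoU
    from scipy.optimize import minimize
    def cost(p,v=False):
        t=[]
        for c,m,_ in obs:
            cal=get_calibration(c);im=np.zeros((384*4,512*4),np.uint8)
            Q=np.vstack([rect3(p[0]+(b[4] if len(b)>4 else 0)*np.cos(p[2]),p[1]+(b[4] if len(b)>4 else 0)*np.sin(p[2]),p[2],*b[:2],z) for b in boxes for z in b[2:4]])
            h=cv2.convexHull((w2px(c,Q,cal)*4).astype(np.float32))
            cv2.fillConvexPoly(im,np.round(h).astype(int),1)
            M=cv2.resize(m.astype(np.uint8),(2048,1536),interpolation=0)
            t.append(1-(im&M).sum()/max(1,(im|M).sum()))
        return t if v else sum(t)
    S=np.array([p0]+[np.array(p0)+d for d in([.02,0,0],[0,.02,0],[0,0,.1])])
    q=minimize(cost,p0,method='Nelder-Mead',options=dict(initial_simplex=S,xatol=1e-4,fatol=1e-5,maxiter=200))
    print(name,np.round(q.x,4),np.degrees(q.x[2]).round(1),np.round(cost(q.x,True),3))
    return q.x
fit('cabinet',[.64,-.39,-.65],[(.2,.3,0,.075)])
fit('board',[.46,.35,np.radians(-35)],[(.22,.24,0,.018)])
fit('board',[.46,.35,np.radians(35)],[(.22,.24,0,.018)])
fit('wax_face',[.502,.38,np.radians(35)],[(.06,.12,.018,.028)])
fit('wax_face',[.502,.38,np.radians(-53)],[(.06,.12,.018,.028)])
k=get_calibration('wrist');s=r.get_state();R=Ro.from_rotvec(s['orientation']).as_matrix()
print('cam in tool',R.T@(-np.array(k['R']).T@np.array(k['t'])-s['position']),(R.T@np.array(k['R']).T).round(3))
plan(.53,-.30,.25,-40)
E
```

```text
Traceback (most recent call last):
IndexError: list index out of range
```

```bash
cat > fit.py <<'E'
from h import *
from scipy.optimize import minimize
def rect3(cx,cy,a,l,w,z):
    c,s=np.cos(a),np.sin(a);P=np.array([[-l/2,-w/2],[l/2,-w/2],[l/2,w/2],[-l/2,w/2]])
    return np.c_[P@np.array([[c,s],[-s,c]])+[cx,cy],np.full(4,z)]
def fit(name,p0,box,cams=('scene','side')):
    obs=[]
    for c in cams:
        L=nets.cut_out(c,name)
        if L: obs.append((c,L[0]['mask'],get_calibration(c)))
    def cost(p,v=False):
        t=[]
        for c,m,cal in obs:
            im=np.zeros((1536,2048),np.uint8)
            Q=np.vstack([rect3(*p,*box[:2],z) for z in box[2:]])
            cv2.fillConvexPoly(im,np.round(cv2.convexHull((w2px(c,Q,cal)*4+1.5).astype(np.float32))).astype(int),1)
            M=cv2.resize(m.astype(np.uint8),(2048,1536),interpolation=0)
            t.append(1-(im&M).sum()/max(1,(im|M).sum()))
        return t if v else sum(t)
    S=np.array([p0]+[np.array(p0)+d for d in([.02,0,0],[0,.02,0],[0,0,.1])])
    q=minimize(cost,p0,method='Nelder-Mead',options=dict(initial_simplex=S,xatol=1e-4,fatol=1e-5,maxiter=150))
    print(name,np.round(q.x,4),np.degrees(q.x[2]).round(1),[o[0] for o in obs],np.round(cost(q.x,True),3))
    return q.x
E
python3 - <<'E'
from fit import *
fit('cabinet',[.64,-.39,-.65],(.2,.3,0,.075))
fit('board',[.46,.35,np.radians(-35)],(.22,.24,0,.018))
fit('board',[.46,.35,np.radians(35)],(.22,.24,0,.018))
fit('wax_face',[.502,.38,np.radians(35)],(.06,.12,.018,.028))
fit('wax_face',[.502,.38,np.radians(-53)],(.06,.12,.018,.028))
k=get_calibration('wrist');s=r.get_state();R=Ro.from_rotvec(s['orientation']).as_matrix()
print('cam in tool',R.T@(-np.array(k['R']).T@np.array(k['t'])-s['position']),(R.T@np.array(k['R']).T).round(3))
plan(.53,-.30,.25,-40)
E
```

```text
cabinet [ 0.6374 -0.397  -0.6676] -38.3 ['scene'] [0.049]
board [ 0.4527  0.3478 -0.9945] -57.0 ['scene', 'side'] [0.276 0.277]
board [0.4565 0.3536 0.5907] 33.8 ['scene', 'side'] [0.211 0.167]
wax_face [0.5028 0.378  0.6478] 37.1 ['scene', 'side'] [0.064 0.051]
wax_face [0.5027 0.378  0.6316] 36.2 ['scene', 'side'] [0.063 0.051]
cam in tool [ 6.83207751e-02 -9.38249268e-05  3.07567238e-02] [[-0.    -0.963 -0.27 ]
 [ 1.    -0.    -0.   ]
 [ 0.    -0.27   0.963]]
turn wz 20.90 units; shift dx -10.54 dy 18.42 dz -0.01 units; tilt [-0.  0. -1.]; at grasp [0.2366 0.4965 0.2497] yaw 64.5
```

>>> apply_moves([
  [0,0,0,0,0,0,1],
  [0,0,0,0,0,0,1],
  [0,0,0,0,0,0,1],
  [0,0,0,0,0,0,1],
  [0,0,0,0,0,0,1],
  [0,0,0,0,0,0,1],
  [0,0,0,0,0,0,1],
  [0,0,0,0,0,0,1],
  [0,0,0,0,0,0,1],
  [0,0,0,0,0,0,1],
  [0,0,0,0,0,0,1],
  [0,0,0,0,0,0,1],
  [0,0,0,0,0,0,1],
  [0,0,0,0,0,0,1],
  [0,0,0,0,0,0,1],
  [0,0,0,0,0,0,1],
  [0,0,0,0,0,0,1],
  [0,0,0,0,0,0,1],
  [0,0,0,0,0,0,1],
  [0,0,0,0,0,0,1],
])

```text
time: 3.52
position: [0.2366, 0.4965, 0.4047]
orientation: [2.796, 1.433, -0.0]
wrist_force: [-0.2, -0.8, 0.3]
opening: 0.998
gripper_force: 0.0
```

>>> apply_moves([
  [0,-0.53,0.9,0,0,0,0.5],
  [0,-0.53,0.92,0,0,0,0],
  [0,-0.53,0.92,0,0,0,0],
  [0,-0.53,0.92,0,0,0,0],
  [0,-0.53,0.92,0,0,0,0],
  [0,-0.53,0.92,0,0,0,0],
  [0,-0.53,0.92,0,0,0,0],
  [0,-0.53,0.92,0,0,0,0],
  [0,-0.53,0.92,0,0,0,0],
  [0,-0.53,0.92,0,0,0,0],
  [0,-0.53,0.92,0,0,0,0],
  [0,-0.53,0.92,0,0,0,0],
  [0,-0.53,0.92,0,0,0,0],
  [0,-0.53,0.92,0,0,0,0],
  [0,-0.53,0.92,0,0,0,0],
  [0,-0.53,0.92,0,0,0,0],
  [0,-0.53,0.92,0,0,0,0],
  [0,-0.53,0.92,0,0,0,0],
  [0,-0.53,0.92,0,0,0,0],
  [0,-0.53,0.92,0,0,0,0],
])

```text
time: 5.18
position: [0.5514, -0.2774, 0.4046]
orientation: [2.824, 1.377, 0.0]
wrist_force: [-0.1, 0.5, 1.7]
opening: 0.998
gripper_force: 0.0
```

>>> apply_moves([
  [0,0,0,0,0,0,0],
  [0,0,0,0,0,0,0],
  [0,0,0,0,0,0,0],
])

```text
time: 5.43
position: [0.5508, -0.275, 0.4043]
orientation: [-2.823, -1.377, 0.001]
wrist_force: [-0.0, -0.4, 0.5]
opening: 0.997
gripper_force: 0.0
```

```bash
python3 - <<'E'
from h import *
save('wrist','w1.png')
plan(.5315,-.313,.25,-38.3)
cal=get_calibration('wrist')
for x in nets.cut_out('wrist','drawer_handle')+nets.cut_out('wrist','drawer')+nets.cut_out('wrist','straightedge'):
    m=x['mask'];print(x['confidence'],x['location'],m.sum())
E
```

```text
turn wz 0.07 units; shift dx -1.06 dy 0.22 dz -0.01 units; tilt [ 0.    -0.001 -1.   ]; at grasp [ 0.5508 -0.2745  0.2496] yaw -38.0
0.88 [187.1, 294.6] 10231
0.62 [189.2, 294.9] 10363
```

View pics/w1.png

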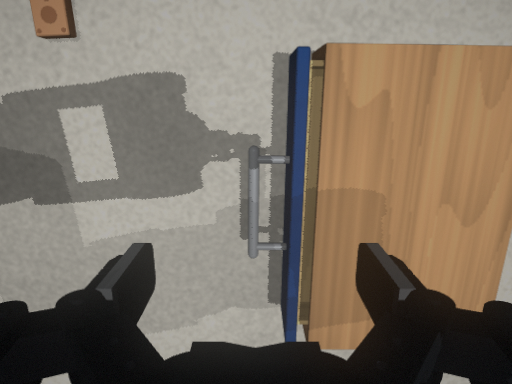

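The wrist view shows the bar handle from (254,149) to (253,254), with the blue front right behind it.

```bash
python3 - <<'E'
from h import *
P=px2w('wrist',[(254,149),(253,254)],.047);print(P)
c=P.mean(0);d=P[0]-P[1];print(c,np.linalg.norm(d),np.degrees(np.arctan2(d[1],d[0]))-90)
F=px2w('wrist',[(293,48),(285,342),(322,48),(306,342)],.07);d=F[0]-F[1];print(F,np.degrees(np.arctan2(d[1],d[0]))-90)
plan(c[0],c[1],.25,-38.5);plan(c[0],c[1],.042,-38.5)
E
```

```text
[[ 0.56095811 -0.26012225  0.047     ]
 [ 0.49143627 -0.34745425  0.047     ]]
[ 0.52619719 -0.30378825  0.047     ] 0.11162510239461418 -38.52202430752874
[[ 0.64113941 -0.21045102  0.07      ]
 [ 0.4618789  -0.44092374  0.07      ]
 [ 0.6603011  -0.22532767  0.07      ]
 [ 0.47955155 -0.45477331  0.07      ]] -37.87559510680915
turn wz 0.12 units; shift dx -0.96 dy -0.02 dz 0.00 units; tilt [ 0.  0. -1.]; at grasp [ 0.551  -0.2742  0.2501] yaw -37.9
turn wz 0.12 units; shift dx -0.96 dy -0.02 dz 5.20 units; tilt [ 0.  0. -1.]; at grasp [ 0.551  -0.2742  0.2501] yaw -37.9
```

>>> apply_moves([
  [0.69,-0.48,0,0,0,0,0.12],
  [0.69,-0.48,0,0,0,0,0],
  [0.69,0,0,0,0,0,0],
  [0.69,0,0,0,0,0,0],
  [0.69,0,0,0,0,0,0],
  [0.69,0,0,0,0,0,0],
  [0.69,0,0,0,0,0,0],
  [0.69,0,0,0,0,0,0],
  [0.69,0,0,0.7,0,0,0],
  [0.69,0,0,0.8,0,0,0],
  [0.69,0,0,0.8,0,0,0],
  [0.69,0,0,0.8,0,0,0],
  [0.69,0,0,0.6,0,0,0],
  [0.69,0,0,0,0,0,0],
  [0.69,0,0,0,0,0,0],
], newtons=50)

```text
time: 6.88
position: [0.5274, -0.3052, 0.2563]
orientation: [-2.829, -1.362, 0.001]
wrist_force: [0.4, -1.6, 0.1]
opening: 0.307
gripper_force: 0.0
```

```bash
python3 - <<'E'
from h import *
print(r.get_state()['opening']);plan(.5262,-.3038,.042,-38.5)
E
```

```text
0.3074837669427779
turn wz -0.01 units; shift dx 0.01 dy -0.04 dz 1.48 units; tilt [-0.    -0.002 -1.   ]; at grasp [ 0.5274 -0.3052  0.1013] yaw -38.6
```

>>> apply_moves([
  [0.69,0,-0.04,0.5,0,0,0],
  [0.69,0,0,0.5,0,0,0],
  [0.69,0,0,0.48,0,0,0],
  [0.69,0,0,0,0,0,0],
  [1,0,0,0,0,0,0],
  [1,0,0,0,0,0,0],
  [1,0,0,0,0,0,0],
  [1,0,0,0,0,0,0],
  [1,0,0,0,0,0,0],
  [1,0,0,0,0,0,0],
], newtons=50)

```text
time: 7.72
position: [0.5271, -0.305, 0.2006]
orientation: [2.826, 1.361, 0.004]
wrist_force: [0.5, -0.4, 8.9]
opening: 0.108
gripper_force: 48.8
```

>>> apply_moves([
  [1,0,-0.2,0,0,0,0],
  [1,0,-0.3,0,0,0,0],
  [1,0,-0.3,0,0,0,0],
  [1,0,-0.3,0,0,0,0],
  [1,0,-0.3,0,0,0,0],
  [1,0,-0.3,0,0,0,0],
  [1,0,-0.3,0,0,0,0],
  [1,0,-0.3,0,0,0,0],
  [1,0,-0.3,0,0,0,0],
  [1,0,-0.2,0,0,0,0],
  [1,0,-0.1,0,0,0,0],
  [1,0,-0.1,0,0,0,0],
  [1,0,-0.1,0,0,0,0],
  [1,0,0,0,0,0,0],
])

```text
time: 8.88
position: [0.43, -0.2276, 0.2005]
orientation: [2.826, 1.361, 0.005]
wrist_force: [-2.0, 0.7, 20.5]
opening: 0.105
gripper_force: 51.3
```

```bash
python3 - <<'E'
from h import *
s=r.get_state();print(s['opening'],s['wrist_force'],s['gripper_force']);plan(.5262,-.3038,.042,-38.5)
E
```

```text
0.10494549748460293 [-2.00292995  0.70707446 20.46455173] 51.31283640861511
turn wz -0.01 units; shift dx 0.01 dy 3.07 dz 0.09 units; tilt [ 0.     0.006 -1.   ]; at grasp [ 0.43   -0.2276  0.0455] yaw -38.6
```

>>> apply_moves([
  [1,0,-0.1,-0.05,0,0,0],
  [1,0,-0.1,-0.03,0,0,0],
  [1,0,-0.1,0,0,0,0],
  [1,0,-0.1,0,0,0,0],
  [1,0,0,0,0,0,0],
])

```text
time: 9.3
position: [0.4238, -0.2227, 0.2045]
orientation: [2.803, 1.349, 0.027]
wrist_force: [46.6, -38.8, -37.8]
opening: 0.099
gripper_force: 48.1
```

```bash
python3 - <<'E'
from h import *
s=r.get_state();print(s['opening'],s['wrist_force'],s['gripper_force']);plan(.5262,-.3038,.042,-38.5)
save('side','d1.png')
E
```

```text
0.09907358522444774 [ 46.59791182 -38.81413845 -37.84990265] 48.12027454376221
turn wz -0.02 units; shift dx 0.01 dy 3.27 dz 0.19 units; tilt [ 0.003  0.036 -0.999]; at grasp [ 0.4238 -0.2227  0.0495] yaw -38.6
```

>>> apply_moves([
  [1,0,0.15,0.08,0,0,0],
  [1,0,0.15,0,0,0,0],
  [0.69,0,0,0,0,0,0],
  [0.69,0,0,0,0,0,0],
  [0.69,0,0,0,0,0,0],
  [0.69,0,0,0,0,0,0],
])

```text
time: 9.85
position: [0.4258, -0.2243, 0.1977]
orientation: [-2.83, -1.363, 0.0]
wrist_force: [1.1, 0.5, 0.2]
opening: 0.313
gripper_force: 0.0
```

```bash
python3 - <<'E'
from h import *
s=r.get_state();print(s['opening'],s['wrist_force'],s['gripper_force']);
c=np.array([np.cos(np.radians(-38.5)),np.sin(np.radians(-38.5))])
h=np.array([.5262,-.3038])
p=h-.125*c+.07*c;print(p);plan(*p,.28,-38.5)
E
```

```text
0.31268581342679785 [1.08422758 0.49615498 0.19658517] 0.0
[ 0.48315655 -0.26956169]
turn wz -0.02 units; shift dx 0.01 dy 1.83 dz -5.93 units; tilt [-0. -0. -1.]; at grasp [ 0.4258 -0.2243  0.0427] yaw -38.6
```

>>> apply_moves([
  [0.69,0,0,-0.6,0,0,0],
  [0.69,0,0,-0.8,0,0,0],
  [0.69,0,0,-0.9,0,0,0],
  [0.4,0,0.4,-0.9,0,0,0],
  [0,0,0.5,-0.9,0,0,0],
  [0,0,0.5,-0.9,0,0,0],
  [0,0,0.4,-0.9,0,0,0],
  [0,0,0,0,0,0,0],
  [0,0,0,0,0,0,0],
  [0,0,0,0,0,0,0],
  [0,0,0,0,0,0,0],
])

```text
time: 10.77
position: [0.4817, -0.269, 0.4319]
orientation: [-2.828, -1.362, 0.002]
wrist_force: [0.2, -0.4, -0.1]
opening: 0.999
gripper_force: 0.0
```

```bash
python3 - <<'E'
from h import *
save('wrist','w2.png');save('scene','s2.png')
plan(.48,-.27,.28,-38.5)
for c in('wrist','scene','side'):
  for x in nets.cut_out(c,'straightedge')[:1]:
    m=x['mask'].astype(np.uint8);cn=max(cv2.findContours(m,0,2)[0],key=cv2.contourArea).reshape(-1,2)
    W=px2w(c,cn,.038)[:,:2].astype(np.float32);rc=cv2.minAreaRect(W*1000);print(c,x['confidence'],x['location'],rc)
E
```

```text
turn wz -0.02 units; shift dx -0.05 dy -0.02 dz -0.07 units; tilt [-0.    -0.002 -1.   ]; at grasp [ 0.4819 -0.2692  0.2772] yaw -38.6
wrist 0.71 [139.0, 284.3] ((497.77496337890625, -293.0506896972656), (323.0932312011719, 199.18833923339844), 51.37859344482422)
scene 0.93 [232.5, 159.2] ((524.4956665039062, -320.20867919921875), (182.73890686035156, 40.41116714477539), 44.74394989013672)
side 0.79 [168.7, 259.1] ((527.65283203125, -285.490234375), (168.93621826171875, 46.93522644042969), 50.559326171875)
```

View pics/w2.png

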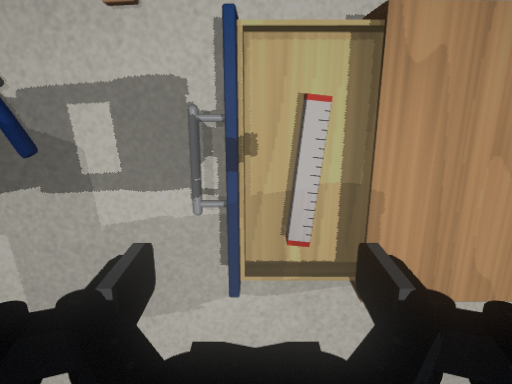

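The drawer is open, with the bar's top corners at about (306,94), (332,97), (310,246) and (287,243).

```bash
python3 - <<'E'
from h import *
C=px2w('wrist',[(306,94),(332,97),(310,246),(287,243)],.038);print(C.round(4))
print(np.linalg.norm(C-np.roll(C,-1,0),axis=1))
c=C.mean(0);d=(C[0]+C[1]-C[2]-C[3]);a=np.degrees(np.arctan2(d[1],d[0]));print(c,a)
H=px2w('wrist',[(193,104),(199,214)],.047);print(H.mean(0),H)
plan(c[0],c[1],.025,a-90);plan(c[0],c[1],.17,a-90)
E
```

```text
[[ 0.5659 -0.2484  0.038 ]
 [ 0.5852 -0.2676  0.038 ]
 [ 0.4682 -0.3893  0.038 ]
 [ 0.4495 -0.3695  0.038 ]]
[0.0272485  0.16888776 0.02726801 0.16801826]
[ 0.51721319 -0.3186825   0.038     ] 46.13607400739076
[ 0.43274962 -0.23038749  0.047     ] [[ 0.46935099 -0.18382818  0.047     ]
 [ 0.39614824 -0.2769468   0.047     ]]
turn wz 1.06 units; shift dx -0.28 dy 1.49 dz 6.32 units; tilt [-0.    -0.001 -1.   ]; at grasp [ 0.4821 -0.2693  0.2779] yaw -38.6
turn wz 1.06 units; shift dx -0.28 dy 1.49 dz 2.70 units; tilt [-0.    -0.001 -1.   ]; at grasp [ 0.4821 -0.2693  0.2779] yaw -38.6
```

>>> apply_moves([
  [0.47,-0.14,0.5,0.5,0,0,0.5],
  [0.47,-0.14,0.5,0.5,0,0,0.56],
  [0.47,0,0.49,0.5,0,0,0],
  [0.47,0,0,0.6,0,0,0],
  [0.47,0,0,0.6,0,0,0],
  [0.47,0,0,0,0,0,0],
  [0.47,0,0,0,0,0,0],
  [0.47,0,0,0,0,0,0],
  [0.47,0,0,0,0,0,0],
], newtons=60)

```text
time: 11.77
position: [0.5202, -0.3174, 0.3274]
orientation: [2.888, 1.23, 0.002]
wrist_force: [0.5, -0.4, 0.2]
opening: 0.525
gripper_force: 0.0
```

```bash
python3 - <<'E'
from h import *
print(r.get_state()['opening']);plan(.5172,-.3187,.034,-43.9)
cal=get_calibration('wrist')
F=px2w('wrist',[(243,150)],.048) # placeholder
save('wrist','w3.png')
E
```

```text
0.5252870192660553
turn wz 0.00 units; shift dx -0.08 dy -0.03 dz 3.46 units; tilt [ 0.     0.003 -1.   ]; at grasp [ 0.5202 -0.3174  0.1724] yaw -43.9
```

View pics/w3.png

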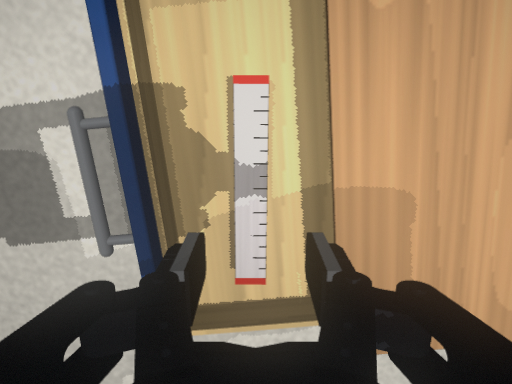

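The bar runs from (251,75) to (251,284), aligned between the fingers.

```bash
python3 - <<'E'
from h import *
C=px2w('wrist',[(233,75),(269,75),(267,284),(235,284)],.038);print(C.round(4))
print(np.linalg.norm(C-np.roll(C,-1,0),axis=1))
c=C.mean(0);d=(C[0]+C[1]-C[2]-C[3]);a=np.degrees(np.arctan2(d[1],d[0]));print(c,a)
plan(c[0],c[1],.034,a-90)
H=px2w('wrist',[(75,108),(107,256)],.047);print(H.mean(0),np.linalg.norm(H[0]-H[1]))
T=px2w('wrist',[(328,60),(331,240)],.075);I=px2w('wrist',[(157,100),(190,270)],.048)
c=np.array([np.cos(np.radians(-38.5)),np.sin(np.radians(-38.5)),0]);print(T@c,I@c,H@c)
E
```

```text
[[ 0.566  -0.2478  0.038 ]
 [ 0.5848 -0.2659  0.038 ]
 [ 0.4669 -0.3887  0.038 ]
 [ 0.4471 -0.3696  0.038 ]]
[0.02604965 0.1702777  0.02746555 0.17022506]
[ 0.51619155 -0.31802416  0.038     ] 45.925826405854394
turn wz 0.04 units; shift dx -0.08 dy -0.06 dz 3.46 units; tilt [ 0.     0.003 -1.   ]; at grasp [ 0.5201 -0.3173  0.1722] yaw -43.9
[ 0.43168841 -0.23098385  0.047     ] 0.11690002701815001
[0.65826228 0.65596135] [0.54229859 0.54613973] [0.48243844 0.48082895]
```

>>> apply_moves([
  [0.47,-0.04,-0.03,0.6,0,0,0],
  [0.47,-0.04,-0.03,0.8,0,0,0],
  [0.47,0,0,0.8,0,0,0],
  [0.47,0,0,0.7,0,0,0],
  [0.47,0,0,0.4,0,0,0],
  [0.47,0,0,0.16,0,0,0],
  [0.47,0,0,0,0,0,0],
  [0.47,0,0,0,0,0,0],
  [1,0,0,0,0,0,0],
  [1,0,0,0,0,0,0],
  [1,0,0,0,0,0,0],
  [1,0,0,0,0,0,0],
  [1,0,0,0,0,0,0],
  [1,0,0,0,0,0,0],
], newtons=60)

```text
time: 12.98
position: [0.5166, -0.3184, 0.189]
orientation: [2.888, 1.229, 0.003]
wrist_force: [-0.1, 1.2, 7.3]
opening: 0.292
gripper_force: 60.2
```

>>> apply_moves([
  [1,0,0,-0.3,0,0,0],
  [1,0,0,-0.6,0,0,0],
  [1,0,0,-0.7,0,0,0],
  [1,0,0,-0.8,0,0,0],
  [1,0,0,-0.8,0,0,0],
  [1,0,0,-0.5,0,0,0],
  [1,0,0,0,0,0,0],
  [1,0,0,0,0,0,0],
])

```text
time: 13.65
position: [0.5159, -0.3179, 0.3367]
orientation: [2.888, 1.229, 0.002]
wrist_force: [-0.8, -0.5, -2.5]
opening: 0.292
gripper_force: 59.5
```

```bash
python3 - <<'E'
from h import *
s=r.get_state();print(s['opening'],s['gripper_force'],s['q'].round(2));
for y in(36.7,-143.3): plan(.4685,.3523,.15,y)
E
```

```text
0.29179604874485326 59.46597397327423 [-0.63  0.52  1.57 -0.    1.05  0.14]
turn wz -16.12 units; shift dx 14.14 dy 9.06 dz 0.79 units; tilt [ 0.     0.003 -1.   ]; at grasp [ 0.5159 -0.3179  0.1817] yaw -43.9
turn wz 19.88 units; shift dx -14.14 dy -9.06 dz 0.79 units; tilt [ 0.     0.003 -1.   ]; at grasp [ 0.5159 -0.3179  0.1817] yaw -43.9
```

>>> apply_moves([
  [1,0,0,0,0,0,-0.5],
  [1,0,0,0,0,0,-0.95],
  [1,0,0,0,0,0,-0.95],
  [1,0,0,0,0,0,-0.95],
  [1,0,0,0,0,0,-0.95],
  [1,0,0,0,0,0,-0.95],
  [1,0,0,0,0,0,-0.95],
  [1,0,0,0,0,0,-0.95],
  [1,0,0,0,0,0,-0.95],
  [1,0,0,0,0,0,-0.95],
  [1,0,0,0,0,0,-0.95],
  [1,0,0,0,0,0,-0.95],
  [1,0,0,0,0,0,-0.95],
  [1,0,0,0,0,0,-0.95],
  [1,0,0,0,0,0,-0.95],
  [1,0,0,0,0,0,-0.95],
  [1,0,0,0,0,0,-0.95],
  [1,0,0,0,0,0,-0.4],
  [1,0,0,0,0,0,0],
])

```text
time: 15.23
position: [0.5156, -0.3177, 0.3336]
orientation: [-1.408, -2.806, -0.001]
wrist_force: [0.0, -0.6, -2.6]
opening: 0.287
gripper_force: 65.2
```

>>> apply_moves([
  [1,0.3,0.2,0,0,0,0],
  [1,0.6,0.4,0,0,0,0],
  [1,0.8,0.46,0,0,0,0],
  [1,0.8,0.46,0,0,0,0],
  [1,0.8,0.46,0,0,0,0],
  [1,0.8,0.46,0,0,0,0],
  [1,0.8,0.46,0,0,0,0],
  [1,0.8,0.46,0,0,0,0],
  [1,0.8,0.46,0,0,0,0],
  [1,0.8,0.46,0,0,0,0],
  [1,0.8,0.46,0,0,0,0],
  [1,0.8,0.46,0,0,0,0],
  [1,0.8,0.46,0,0,0,0],
  [1,0.8,0.46,0,0,0,0],
  [1,0.8,0.46,0,0,0,0],
  [1,0.8,0.46,0,0,0,0],
  [1,0.8,0.46,0,0,0,0],
  [1,0.8,0.46,0,0,0,0],
  [1,0.4,0.2,0,0,0,0],
  [1,0,0,0,0,0,0],
])

```text
time: 16.9
position: [0.4398, 0.3327, 0.3344]
orientation: [-1.408, -2.807, 0.0]
wrist_force: [-0.3, -0.6, -2.1]
opening: 0.286
gripper_force: 65.2
```

```bash
python3 - <<'E'
from h import *
s=r.get_state();print(s['opening'],s['gripper_force'],s['q'].round(2));
plan(.4685,.3523,.15,36.7)
save('wrist','w4.png')
E
```

```text
0.2864439054677012 65.17963528633118 [ 0.56  0.44  1.72  0.    0.99 -0.08]
turn wz 0.00 units; shift dx -0.04 dy 0.87 dz 0.74 units; tilt [ 0.001 -0.    -1.   ]; at grasp [0.4398 0.3327 0.1794] yaw 36.7
```

View pics/w4.png

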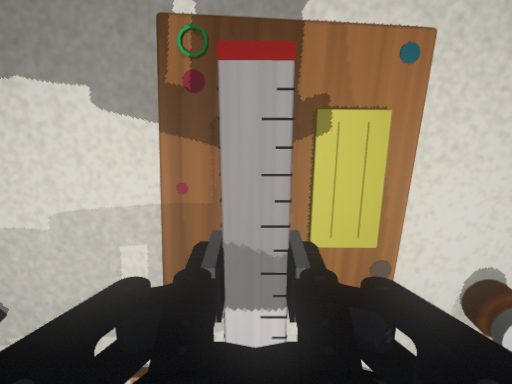

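The tile's top corners are at (317,109), (391,110), (378,248) and (310,248). The bar is held straight, and its far red end spans (217–296, 50).

```bash
python3 - <<'E'
from h import *
C=px2w('wrist',[(317,109),(391,110),(378,248),(310,248)],.028);print(C.round(4))
print(np.linalg.norm(C-np.roll(C,-1,0),axis=1))
g=lambda d:np.degrees(np.arctan2(d[1],d[0]))-90
print(C.mean(0),g(C[0]-C[3]),g(C[1]-C[2]),g(C[0]+C[1]-C[2]-C[3]))
z=r.get_state()['position'][2]-.155+.004
B=px2w('wrist',[(217,41),(296,41),(290,310),(224,310)],z);print(B.round(4),np.linalg.norm(B-np.roll(B,-1,0),axis=1),g(B[0]+B[1]-B[2]-B[3]))
f=(C[0]+C[3])/2;a=np.radians(36.7);u=np.array([np.cos(a),np.sin(a),0]);v=np.array([-u[1],u[0],0])
b=(B[0]+B[1])/2; p=r.get_state()['position'];print('far end along v from tcp',(b-p)@v,'lateral',(b-p)@u,(B[2]+B[3])@u/2-p@u)
print('face-tcp u',(f-p)@u,'v',(f-p)@v, (C.mean(0)-p)@u)
E
```

```text
[[0.4449 0.4058 0.028 ]
 [0.4925 0.4404 0.028 ]
 [0.5649 0.3454 0.028 ]
 [0.5164 0.3094 0.028 ]]
[0.05879139 0.11941209 0.06041738 0.1200176 ]
[0.50466636 0.37525986 0.028     ] 36.54289092429684 37.324090429979705 36.932502844369424
[[0.379  0.3917 0.1833]
 [0.3998 0.4072 0.1833]
 [0.4614 0.326  0.1833]
 [0.4397 0.3098 0.1833]] [0.0259622  0.10193623 0.02703068 0.10195524] 36.87155348865801
far end along v from tcp 0.08522619234529526 lateral 0.00017628434983384816 0.00048152288231906315
face-tcp u 0.04834892905055714 v -0.0028705275667296887 0.07815016557583034
```

>>> apply_moves([
  [1,-0.07,0.17,0.5,0,0,-0.03],
  [1,0,0,0.8,0,0,0],
  [1,0,0,0.8,0,0,0],
  [1,0,0,0.7,0,0,0],
  [1,0,0,0.4,0,0,0],
  [1,0,0,0.23,0,0,0],
  [1,0,0,0,0,0,0],
  [1,0,0,0,0,0,0],
  [1,0,0,0,0,0,0],
])

```text
time: 17.7
position: [0.4489, 0.3311, 0.1987]
orientation: [1.408, 2.808, 0.002]
wrist_force: [-0.1, 0.9, -2.4]
opening: 0.29
gripper_force: 65.7
```

>>> apply_moves([
  [1,0,0,0.03,0,0,0],
  [1,0,0,0.03,0,0,0],
  [1,0,0,0,0,0,0],
  [1,0,0,0,0,0,0],
], newtons=40)

```text
time: 18.03
position: [0.4487, 0.3313, 0.1957]
orientation: [1.408, 2.808, 0.0]
wrist_force: [-1.1, 0.5, -2.0]
opening: 0.293
gripper_force: 65.7
```

```bash
python3 - <<'E'
from h import *
s=r.get_state();print(s['opening'],s['wrist_force'],s['gripper_force']);plan(.46,.35,.04)
E
```

```text
0.29336192538296824 [-1.09267228  0.49198576 -1.97087205] 65.70665717124939
turn wz -0.00 units; shift dx 0.20 dy 0.51 dz 0.02 units; tilt [ 0.  0. -1.]; at grasp [0.4487 0.3313 0.0407] yaw 36.8
```

>>> apply_moves([
  [1,0,0,0.02,0,0,0],
  [1,0,0,0.02,0,0,0],
  [1,0,0,0,0,0,0],
  [1,0,0,0,0,0,0],
])

```text
time: 18.37
position: [0.4487, 0.3314, 0.1949]
orientation: [1.407, 2.809, 0.0]
wrist_force: [-3.4, -2.5, 11.8]
opening: 0.294
gripper_force: 67.5
```

>>> apply_moves([
  [0.58,0,0,0,0,0,0],
  [0.58,0,0,0,0,0,0],
  [0.58,0,0,0,0,0,0],
  [0.58,0,0,-0.12,0,0,0],
  [0.58,0,0,-0.13,0,0,0],
  [0.58,0,0,0,0,0,0],
  [0.58,0,0,0,0,0,0],
])

```text
time: 18.95
position: [0.4488, 0.3314, 0.2044]
orientation: [1.407, 2.808, 0.001]
wrist_force: [-0.1, -0.6, 0.2]
opening: 0.418
gripper_force: 0.0
```

```bash
python3 - <<'E'
from h import *
s=r.get_state();print(s['opening'],s['wrist_force'],s['gripper_force']);plan(.46,.35,.05)
save('wrist','w5.png')
E
```

```text
0.4181725529093055 [-0.10201849 -0.64041805  0.19148745] 0.0
turn wz -0.00 units; shift dx 0.21 dy 0.50 dz -0.02 units; tilt [-0.     0.001 -1.   ]; at grasp [0.4488 0.3314 0.0494] yaw 36.8
```

View pics/w5.png

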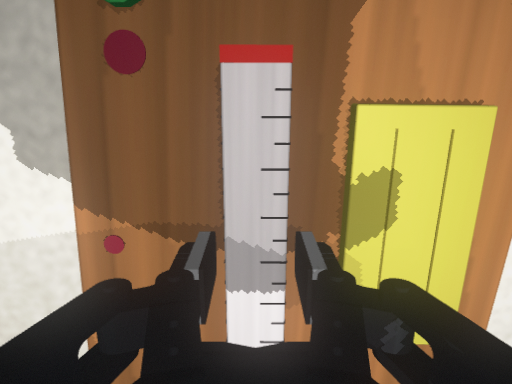

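The bar stands on the board with its far red end at (220–293, 45–62). The tile's far-left corner is at (358,105), with its left edge going to (344,240).

```bash
python3 - <<'E'
from h import *
g=lambda d:np.degrees(np.arctan2(d[1],d[0]))
T=px2w('wrist',[(358,105),(344,240),(497,107)],.028);B=px2w('wrist',[(220,45),(293,45),(289,290),(225,290)],.044)
print('tile edge',g(T[0]-T[1])-90,g(T[2]-T[0]),'bar',g(B[0]+B[1]-B[2]-B[3])-90,g(B[1]-B[0]),np.linalg.norm(B[1]-B[0]))
a=np.radians(36.8);u=np.array([np.cos(a),np.sin(a),0]);v=np.array([-u[1],u[0],0]);p=r.get_state()['position']
print('face u',(T[:2]-p)@u,'tile far v',(T[0]-p)@v,'bar u',((B[1]+B[2])/2-p)@u,((B[0]+B[3])/2-p)@u,'bar far v',((B[0]+B[1])/2-p)@v)
E
```

```text
tile edge 35.3023193684692 36.15278657847345 bar 36.944925183380704 36.76303462189884 0.025869422613534095
face u [0.04288671 0.04129338] tile far v 0.06398038365894028 bar u 0.014034512380735838 -0.012733225533513162 bar far v 0.08513859887716857
```

>>> apply_moves([
  [1,0,0,0,0,0,0],
  [1,0,0,0,0,0,0],
  [1,0,0,0,0,0,0],
  [1,0,0,0,0,0,0],
  [1,0.05,0.1,-0.01,0,0,0],
  [1,0,0.15,0,0,0,0],
  [1,0,0.15,0,0,0,0],
  [1,0,0.1,0,0,0,0],
  [1,0,0.1,0,0,0,0],
  [1,0,0,0,0,0,0],
  [1,0,0,0,0,0,0],
], newtons=25)

```text
time: 19.92
position: [0.4667, 0.3473, 0.2041]
orientation: [-1.407, -2.809, 0.0]
wrist_force: [-0.0, -0.2, -2.4]
opening: 0.296
gripper_force: 24.8
```

>>> apply_moves([
  [1,0,0.03,0,0,0,0],
  [1,0,0.03,0,0,0,0],
  [1,0,0,0,0,0,0],
  [1,0,0,0,0,0,0],
])

```text
time: 20.25
position: [0.4686, 0.3487, 0.2043]
orientation: [-1.407, -2.809, -0.0]
wrist_force: [-0.4, 0.4, -2.9]
opening: 0.299
gripper_force: 24.8
```

```bash
python3 - <<'E'
from h import *
s=r.get_state();print(s['opening'],s['wrist_force'],s['ft_torque'],s['gripper_force']);plan(.4488,.3314,.05)
save('wrist','w6.png')
E
```

```text
0.2988458876876231 [-0.35463232  0.36664655 -2.85992897] [-0.03452779 -0.01890798  0.05409227] 24.798212349414825
turn wz -0.00 units; shift dx -0.05 dy -0.66 dz -0.02 units; tilt [ 0.  0. -1.]; at grasp [0.4686 0.3487 0.0493] yaw 36.8
```

View pics/w6.png

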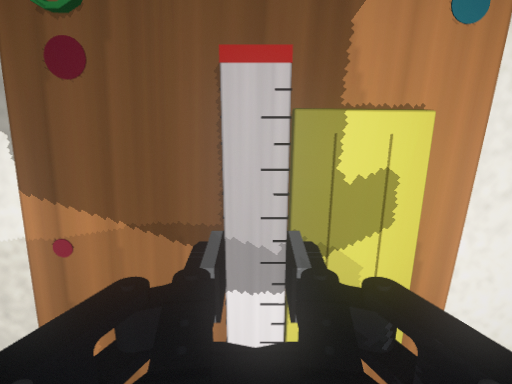

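Now the bar is 1–3 mm from the tile face (edge at column 292). I'll keep closing in until there is contact.

>>> apply_moves([
  [1,0,0.03,0,0,0,0],
  [1,0,0,0,0,0,0],
  [1,0,0,0,0,0,0],
])

```text
time: 20.55
position: [0.4696, 0.3494, 0.2043]
orientation: [1.407, 2.809, 0.0]
wrist_force: [0.5, 0.3, -1.6]
opening: 0.297
gripper_force: 24.8
```

>>> apply_moves([
  [1,0,0.03,0,0,0,0],
  [1,0,0,0,0,0,0],
  [1,0,0,0,0,0,0],
])

```text
time: 20.8
position: [0.4705, 0.3501, 0.2043]
orientation: [-1.408, -2.809, 0.0]
wrist_force: [-0.8, -0.5, -1.0]
opening: 0.297
gripper_force: 24.8
```

>>> apply_moves([
  [1,0,0.03,0,0,0,0],
  [1,0,0,0,0,0,0],
  [1,0,0,0,0,0,0],
])

```text
time: 21.05
position: [0.4711, 0.3506, 0.2041]
orientation: [-1.408, -2.807, 0.003]
wrist_force: [-4.6, -2.6, 1.7]
opening: 0.3
gripper_force: 25.2
```

>>> apply_moves([
  [1,0,0.03,0.02,0,0,0],
  [1,0,0.02,0,0,0,0],
  [1,0,0,0,0,0,0],
  [1,0,0,0,0,0,0],
])

```text
time: 21.38
position: [0.4718, 0.3511, 0.204]
orientation: [-1.406, -2.806, 0.009]
wrist_force: [-14.5, -11.4, 19.8]
opening: 0.297
gripper_force: 27.3
```

```bash
python3 - <<'E'
from h import *
s=r.get_state();print(s['opening'],s['wrist_force'],s['ft_torque'],s['gripper_force']);plan(.471,.3505,.049)
im=save('wrist','w7.png'); cv2.imwrite('pics/w7c.png',cv2.resize(im[60:240,200:400,::-1],(800,720//1))[:600])
E
```

```text
0.2965038940060426 [-14.53160686 -11.3593872   19.77960242] [-1.99594764  2.54780112 -0.24627548] 27.339492738246918
turn wz -0.00 units; shift dx -0.00 dy -0.03 dz -0.00 units; tilt [ 0.    -0.007 -1.   ]; at grasp [0.4718 0.3511 0.049 ] yaw 36.8
```

View pics/w7c.png

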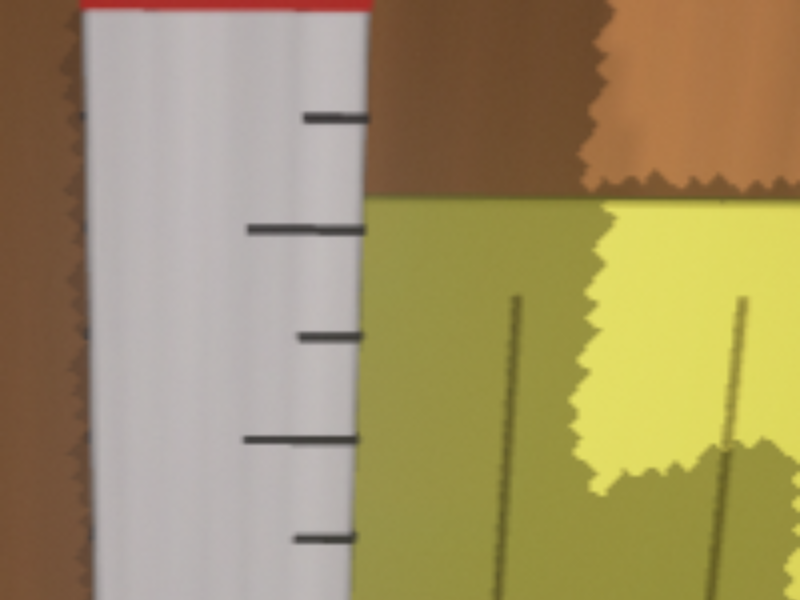

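>>> apply_moves([
  [1,0,0,-0.02,0,0,0],
  [1,0,-0.03,0,0,0,0],
  [1,0,0,0,0,0,0],
  [0.6,0,0,0,0,0,0],
  [0.6,0,0,0,0,0,0],
  [0.6,0,0,0,0,0,0],
  [0.6,0,0,-0.2,0,0,0],
  [0.6,0,0,-0.4,0,0,0],
  [0.3,0,0,-0.8,0,0,0],
  [0,0,0,-0.8,0,0,0],
  [0,0,0,-0.8,0,0,0],
  [0,0,0,-0.8,0,0,0],
  [0,0,0,0,0,0,0],
  [0,0,0,0,0,0,0],
])

```text
time: 22.6
position: [0.4723, 0.3515, 0.3588]
orientation: [1.406, 2.807, 0.006]
wrist_force: [0.6, -0.9, 0.3]
opening: 1.0
gripper_force: 0.0
```

```bash
python3 - <<'E'
from h import *
im=save('wrist','w8.png'); cv2.imwrite('pics/w8c.png',cv2.resize(im[40:300,180:440,::-1],(600,600)))
print(r.get_state()['position'])
for c,n in(('scene','mould0'),('side','mould0'),('wrist','mould0')):
    for x in nets.cut_out(c,n):
        if x['confidence']<.25 or x['mask'].sum()>1500: continue
        cn=max(cv2.findContours(x['mask'].astype(np.uint8),0,2)[0],key=cv2.contourArea).reshape(-1,2)
        rc=cv2.minAreaRect(px2w(c,cn,.012)[:,:2].astype(np.float32)*1000)
        print(c,round(x['confidence'],2),np.round(x['location']),np.round(px2w(c,[x['location'][::-1]],.012)[0,:2],3),np.round(rc[0]),np.round(rc[1]),round(rc[2]))
E
```

```text
[0.47202993 0.35127956 0.3569606 ]
scene 0.73 [196. 245.] [ 0.49  -0.039] [487. -37.] [48. 42.] 56
scene 0.63 [234. 306.] [0.687 0.061] [690.  57.] [49. 40.] 65
scene 0.54 [186. 278.] [0.496 0.072] [494.  72.] [40. 57.] 37
side 0.55 [236. 260.] [0.486 0.08 ] [487.  80.] [42. 60.] 38
side 0.48 [225. 190.] [0.682 0.058] [687.  68.] [64. 49.] 69
side 0.46 [216. 267.] [ 0.478 -0.023] [481. -29.] [63. 47.] 56
```

View pics/w8c.png

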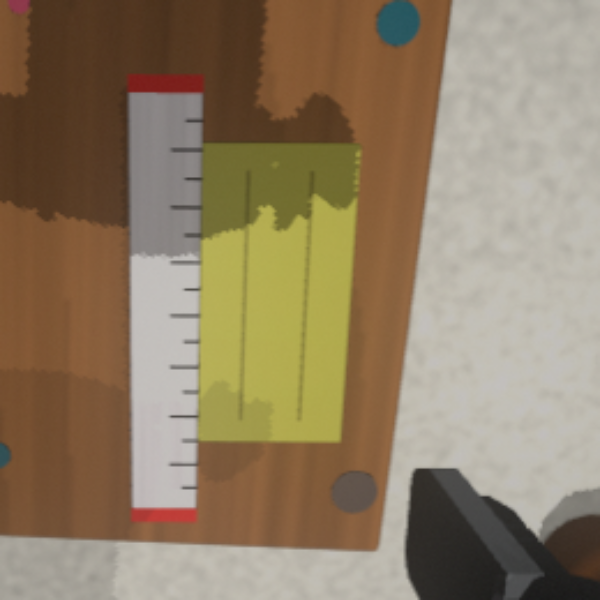

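The straightedge lies flush along the tile face and roughly centred on it. All three moulds are found, so I'll look at them from above.

>>> apply_moves([
  [0,0,0,-0.4,0,0,0.6],
  [0,0,0,-0.4,0,0,0.95],
  [0,0,0,-0.4,0,0,0.95],
  [0,0,0,-0.4,0,0,0.95],
  [0,0,0,-0.4,0,0,0.95],
  [0,0,0,-0.4,0,0,0.95],
  [0,0,0,-0.4,0,0,0.95],
  [0,0,0,-0.4,0,0,0.95],
  [0,0,0,0,0,0,0.1],
])

```text
time: 23.55
position: [0.4724, 0.3515, 0.4863]
orientation: [2.225, 2.217, 0.004]
wrist_force: [0.4, 0.4, -0.5]
opening: 0.997
gripper_force: 0.0
```

>>> apply_moves([
  [0,-0.6,0.2,0,0,0,0],
  [0,-0.9,0.24,0,0,0,0],
  [0,-0.9,0.24,0,0,0,0],
  [0,-0.9,0.24,0,0,0,0],
  [0,-0.9,0.24,0,0,0,0],
  [0,-0.9,0.24,0,0,0,0],
  [0,-0.9,0.24,0,0,0,0],
  [0,-0.9,0.24,0,0,0,0],
  [0,-0.9,0.24,0,0,0,0],
  [0,-0.9,0.24,0,0,0,0],
  [0,-0.9,0.24,0,0,0,0],
  [0,-0.7,0.1,0,0,0,0],
  [0,0,0,0,0,0,0],
  [0,0,0,0,0,0,0],
  [0,0,0,0,0,0,0],
])

```text
time: 24.8
position: [0.5802, -0.0603, 0.4831]
orientation: [-2.219, -2.222, 0.001]
wrist_force: [0.4, -0.2, 0.2]
opening: 1.001
gripper_force: 0.0
```

```bash
cat > md.py <<'E'
from h import *
def moulds(conf=.25,amin=300,amax=9000,show=True):
    out=[]
    L=nets.cut_out('wrist','mould0');cal=get_calibration('wrist')
    for x in L:
        m=x['mask'].astype(np.uint8)
        if x['confidence']<conf or not amin<m.sum()<amax: continue
        cn=max(cv2.findContours(m,0,2)[0],key=cv2.contourArea).reshape(-1,2)
        W=px2w('wrist',cn,.014,cal)[:,:2].astype(np.float32)*1000
        rc=cv2.minAreaRect(W)
        b=cv2.boxPoints(rc);e=b[1]-b[0] if np.linalg.norm(b[1]-b[0])>np.linalg.norm(b[2]-b[1]) else b[2]-b[1]
        a=np.degrees(np.arctan2(e[1],e[0]))%180
        print('conf %.2f px %s xy %s size %s long-axis %.1f'%(x['confidence'],np.round(x['location']),np.round(rc[0],1),np.round(rc[1],1),a)); out.append((rc[0],a))
    return out
E
python3 - <<'E'
from md import *
save('wrist','w9.png');plan(.58,-.06,.33,0);moulds()
E
```

```text
turn wz 0.02 units; shift dx -0.00 dy -0.00 dz -0.04 units; tilt [ 0.    -0.001 -1.   ]; at grasp [ 0.5802 -0.0599  0.3285] yaw 0.1
conf 0.92 px [129. 182.] xy [485.4 -36. ] size [49.6 36.6] long-axis 55.1
conf 0.82 px [ 40. 183.] xy [491.9  71.6] size [32.7 47.7] long-axis 128.2
conf 0.63 px [ 49. 345.] xy [688.   61.2] size [47.8 37.4] long-axis 66.3
```

View pics/w9.png

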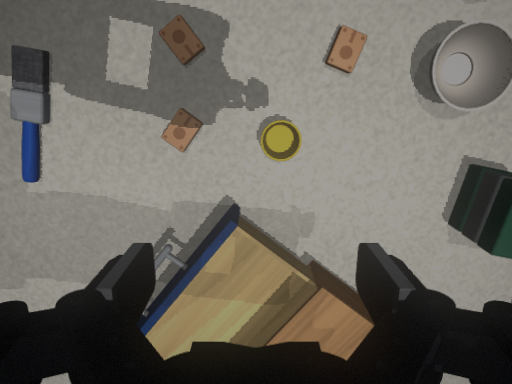

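The three moulds show at px (182,40), (182,129) and (346,49). Mould A, the one nearest the drawer, goes first.

```bash
python3 - <<'E'
from h import *
plan(.4854,-.036,.13,-35)
E
```

```text
turn wz 7.03 units; shift dx -0.88 dy -2.28 dz 4.97 units; tilt [ 0.    -0.001 -1.   ]; at grasp [ 0.5802 -0.0596  0.3287] yaw 0.1
```

>>> apply_moves([
  [0,0,0,0,0,0,0.63],
  [0,0,0,0,0,0,0.9],
  [0,0,0,0,0,0,0.9],
  [0,0,0,0,0,0,0.9],
  [0,0,0,0,0,0,0.9],
  [0,0,0,0,0,0,0.9],
  [0,0,0,0,0,0,0.9],
  [0.41,0,0,0,0,0,1],
  [0.41,-0.14,-0.38,0.8,0,0,0],
  [0.41,-0.14,-0.38,0.8,0,0,0],
  [0.41,-0.15,-0.38,0.8,0,0,0],
  [0.41,-0.15,-0.38,0.8,0,0,0],
  [0.41,-0.15,-0.38,0.8,0,0,0],
  [0.41,-0.15,-0.38,0.8,0,0,0],
  [0.41,0,0,0.17,0,0,0],
  [0.41,0,0,0,0,0,0],
  [0.41,0,0,0,0,0,0],
  [0.41,0,0,0,0,0,0],
])

```text
time: 26.4
position: [0.4866, -0.0369, 0.2871]
orientation: [2.786, 1.447, 0.004]
wrist_force: [0.7, -0.2, 0.4]
opening: 0.592
gripper_force: 0.0
```

```bash
python3 - <<'E'
from md import *
o=moulds()
a=min(o,key=lambda t:np.hypot(t[0][0]-485,t[0][1]+36))
plan(a[0][0]/1e3,a[0][1]/1e3,.022,a[1]-90)
E
```

```text
conf 0.92 px [129. 182.] xy [470.   28.6] size [27.4 20.2] long-axis 19.9
conf 0.82 px [ 40. 183.] xy [507.1  75. ] size [18.1 26.3] long-axis 92.9
conf 0.63 px [ 49. 345.] xy [592.3   7.8] size [26.4 20.7] long-axis 31.1
turn wz 7.00 units; shift dx 0.17 dy -1.68 dz 2.75 units; tilt [ 0.001  0.003 -1.   ]; at grasp [ 0.4865 -0.037   0.1321] yaw -35.1
```

```bash
sed -i "s/    L=nets/    global IM;IM=camera('wrist');L=nets/" md.py; python3 - <<'E'
from md import *
o=moulds()
a=min(o,key=lambda t:np.hypot(t[0][0]-485,t[0][1]+36))
plan(a[0][0]/1e3,a[0][1]/1e3,.022,a[1]-90)
E
```

```text
conf 0.94 px [ 59. 169.] xy [490.6  70.9] size [34.  48.1] long-axis 127.7
conf 0.77 px [189. 249.] xy [484.7 -35. ] size [48.8 34.2] long-axis 53.8
turn wz 0.21 units; shift dx 0.02 dy -0.06 dz 2.74 units; tilt [ 0.001  0.002 -1.   ]; at grasp [ 0.4861 -0.037   0.1316] yaw -35.1
```

>>> apply_moves([
  [0.41,0.02,-0.06,0.6,0,0,0.21],
  [0.41,0,0,0.8,0,0,0],
  [0.41,0,0,0.8,0,0,0],
  [0.41,0,0,0.4,0,0,0],
  [0.41,0,0,0.13,0,0,0],
  [0.41,0,0,0,0,0,0],
  [0.41,0,0,0,0,0,0],
  [1,0,0,0,0,0,0],
  [1,0,0,0,0,0,0],
  [1,0,0,0,0,0,0],
  [1,0,0,0,0,0,0],
  [1,0,0,0,0,0,0],
  [1,0,0,-0.4,0,0,0],
  [1,0,0,-0.8,0,0,0],
  [1,0,0,-0.8,0,0,0],
  [1,0,0,-0.7,0,0,0],
  [1,0,0,0,0,0,0],
  [1,0,0,0,0,0,0],
], newtons=50)

```text
time: 28.05
position: [0.4841, -0.0349, 0.2863]
orientation: [2.799, 1.421, 0.006]
wrist_force: [-0.2, 0.2, -1.6]
opening: 0.383
gripper_force: 50.2
```

```bash
python3 - <<'E'
from h import *
s=r.get_state();print(s['opening'],s['gripper_force'])
plan(.566,-.241,.13,-38.5);plan(.519,-.300,.13,-38.5);plan(.472,-.359,.13,-38.5)
E
```

```text
0.38265890457870844 50.23896396160126
turn wz 0.46 units; shift dx -2.76 dy 4.81 dz 0.03 units; tilt [ 0.002  0.004 -1.   ]; at grasp [ 0.4841 -0.0349  0.1313] yaw -36.2
turn wz 0.46 units; shift dx -4.64 dy 4.81 dz 0.03 units; tilt [ 0.002  0.004 -1.   ]; at grasp [ 0.4841 -0.0349  0.1313] yaw -36.2
turn wz 0.46 units; shift dx -6.53 dy 4.81 dz 0.03 units; tilt [ 0.002  0.004 -1.   ]; at grasp [ 0.4841 -0.0349  0.1313] yaw -36.2
```

>>> apply_moves([
  [1,-0.3,0.2,0,0,0,0.46],
  [1,-0.7,0.5,0,0,0,0],
  [1,-0.8,0.6,0,0,0,0],
  [1,-0.8,0.6,0,0,0,0],
  [1,-0.8,0.6,0,0,0,0],
  [1,-0.8,0.6,0,0,0,0],
  [1,-0.8,0.6,0,0,0,0],
  [1,-0.8,0.6,0,0,0,0],
  [1,-0.5,0.4,0,0,0,0],
  [1,-0.23,0.11,0,0,0,0],
  [1,0,0,0,0,0,0],
  [1,0,0,0,0,0,0],
  [1,0,0,0,0,0,0],
])

```text
time: 29.13
position: [0.4726, -0.3577, 0.2838]
orientation: [-2.827, -1.366, 0.001]
wrist_force: [0.2, 0.3, -1.5]
opening: 0.383
gripper_force: 50.2
```

```bash
python3 - <<'E'
from h import *
s=r.get_state();print(s['opening'],s['gripper_force'])
plan(.472,-.359,.036,-38.5);save('wrist','w10.png')
E
```

```text
0.38332689925752894 50.212088227272034
turn wz 0.01 units; shift dx -0.04 dy 0.01 dz 2.32 units; tilt [ 0.    -0.002 -1.   ]; at grasp [ 0.4726 -0.3577  0.1288] yaw -38.4
```

View pics/w10.png

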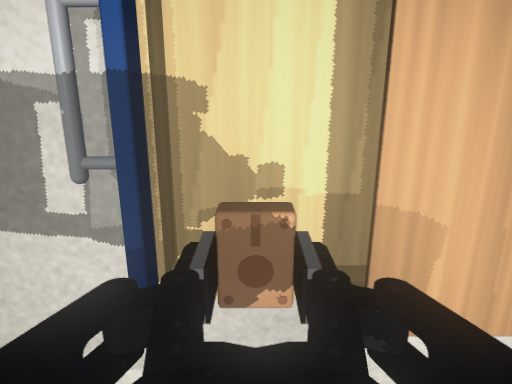

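The mould is held level over the drawer. Projected straight down, it lands well inside, so I lower and release.

>>> apply_moves([
  [1,0,0,0.5,0,0,0],
  [1,0,0,0.7,0,0,0],
  [1,0,0,0.6,0,0,0],
  [1,0,0,0.35,0,0,0],
  [1,0,0,0.15,0,0,0],
  [1,0,0,0,0,0,0],
  [1,0,0,0,0,0,0],
])

```text
time: 29.77
position: [0.473, -0.359, 0.1932]
orientation: [2.828, 1.366, 0.001]
wrist_force: [-0.1, -0.1, 0.2]
opening: 0.377
gripper_force: 50.2
```

>>> apply_moves([
  [1,0,0,0.03,0,0,0],
  [1,0,0,0.02,0,0,0],
  [0.4,0,0,0,0,0,0],
  [0.4,0,0,0,0,0,0],
  [0.4,0,0,0,0,0,0],
  [0.4,0,0,-0.3,0,0,0],
  [0.4,0,0,-0.7,0,0,0],
  [0.4,0,0,-0.9,0,0,0],
  [0.4,0,0,-1,0,0,0],
  [0.4,0,0,-1,0,0,0],
  [0.4,0,0,-0.5,0,0,0],
  [0.4,0,0,0,0,0,0],
  [0.4,0,0,0,0,0,0],
])

```text
time: 30.85
position: [0.4724, -0.3591, 0.368]
orientation: [2.827, 1.364, 0.002]
wrist_force: [-0.0, -0.4, -0.2]
opening: 0.599
gripper_force: 0.0
```

```bash
python3 - <<'E'
from md import *
print(r.get_state()['opening']);o=moulds(amin=100)
camera('scene');camera('side')
for c in('scene','side'):
    for x in nets.cut_out(c,'mould0'):
        if x['confidence']<.25 or x['mask'].sum()>1500: continue
        print(c,round(x['confidence'],2),np.round(x['location']),np.round(px2w(c,[x['location'][::-1]],.012)[0,:2],3))
plan(.490,.071,.15,38)
E
```

```text
0.5990344167034123
conf 0.98 px [167. 254.] xy [ 470.7 -360.3] size [48.4 35. ] long-axis 51.5
scene 0.61 [235. 305.] [0.691 0.058]
scene 0.58 [227. 140.] [ 0.467 -0.363]
scene 0.53 [186. 276.] [0.493 0.065]
side 0.67 [226. 189.] [0.684 0.061]
side 0.65 [237. 261.] [0.484 0.082]
side 0.56 [163. 277.] [ 0.477 -0.395]
turn wz -15.30 units; shift dx 8.20 dy 6.97 dz 1.51 units; tilt [ 0.    -0.002 -1.   ]; at grasp [ 0.4724 -0.3591  0.2102] yaw -38.5
```

>>> apply_moves([
  [0.4,0,0,0,0,0,-0.6],
  [0.4,0,0,0,0,0,-1],
  [0.4,0,0,0,0,0,-1],
  [0.4,0,0,0,0,0,-1],
  [0.4,0,0,0,0,0,-1],
  [0.4,0,0,0,0,0,-1],
  [0.4,0,0,0,0,0,-1],
  [0.4,0,0,0,0,0,-1],
  [0.4,0,0,0,0,0,-1],
  [0.4,0,0,0,0,0,-1],
  [0.4,0,0,0,0,0,-1],
  [0.4,0,0,0,0,0,-1],
  [0.4,0,0,0,0,0,-1],
  [0.4,0,0,0,0,0,-1],
  [0.4,0,0,0,0,0,-1],
  [0.4,0,0,0,0,0,-0.7],
  [0.4,0,0,0,0,0,0],
])

```text
time: 32.57
position: [0.4725, -0.3591, 0.3656]
orientation: [-1.372, -2.825, -0.0]
wrist_force: [0.7, 0.4, 0.5]
opening: 0.598
gripper_force: 0.0
```

>>> apply_moves([
  [0.4,0.4,0.3,0,0,0,0],
  [0.4,0.75,0.64,0,0,0,0],
  [0.4,0.75,0.64,0,0,0,0],
  [0.4,0.75,0.64,0,0,0,0],
  [0.4,0.75,0.64,0,0,0,0],
  [0.4,0.75,0.64,0,0,0,0],
  [0.4,0.75,0.64,0,0,0,0],
  [0.4,0.75,0.64,0,0,0,0],
  [0.4,0.75,0.64,0.3,0,0,0],
  [0.4,0.75,0.64,0.4,0,0,0],
  [0.4,0.75,0.64,0.4,0,0,0],
  [0.4,0.3,0.27,0.4,0,0,0],
  [0.4,0,0,0,0,0,0],
  [0.4,0,0,0,0,0,0],
  [0.4,0,0,0,0,0,0],
])

```text
time: 33.82
position: [0.4903, 0.0688, 0.3073]
orientation: [1.379, 2.823, -0.0]
wrist_force: [-0.6, -0.9, 0.2]
opening: 0.603
gripper_force: 0.0
```

```bash
python3 - <<'E'
from md import *
o=moulds()
a=min(o,key=lambda t:np.hypot(t[0][0]-490,t[0][1]-71))
plan(a[0][0]/1e3,a[0][1]/1e3,.022,a[1]-90)
E
```

```text
conf 0.75 px [179. 258.] xy [490.5  72.4] size [33.7 47.7] long-axis 127.1
turn wz 0.17 units; shift dx 0.08 dy 0.06 dz 3.27 units; tilt [-0.001  0.001 -1.   ]; at grasp [0.4904 0.0684 0.1526] yaw 37.9
```

>>> apply_moves([
  [0.4,0.08,0.06,0.6,0,0,0.17],
  [0.4,0,0,0.8,0,0,0],
  [0.4,0,0,0.8,0,0,0],
  [0.4,0,0,0.6,0,0,0],
  [0.4,0,0,0.35,0,0,0],
  [0.4,0,0,0.12,0,0,0],
  [0.4,0,0,0,0,0,0],
  [0.4,0,0,0,0,0,0],
  [1,0,0,0,0,0,0],
  [1,0,0,0,0,0,0],
  [1,0,0,0,0,0,0],
  [1,0,0,0,0,0,0],
  [1,0,0,0,0,0,0],
  [1,0,0,-0.4,0,0,0],
  [1,0,0,-0.8,0,0,0],
  [1,0,0,-0.8,0,0,0],
  [1,0,0,-0.7,0,0,0],
  [1,0,0,0,0,0,0],
  [1,0,0,0,0,0,0],
])

```text
time: 35.5
position: [0.4902, 0.0733, 0.2861]
orientation: [1.396, 2.81, 0.003]
wrist_force: [0.5, 0.6, -1.7]
opening: 0.385
gripper_force: 50.2
```

```bash
python3 - <<'E'
from h import *
s=r.get_state();print(s['opening'],s['gripper_force'])
plan(.519,-.300,.13,-38.5)
E
```

```text
0.3853097158739111 50.19067883491516
turn wz 15.13 units; shift dx -6.86 dy 6.37 dz 0.03 units; tilt [-0.002  0.004 -1.   ]; at grasp [0.4902 0.0733 0.1311] yaw 37.2
```

>>> apply_moves([
  [1,0,0,0,0,0,0.5],
  [1,0,0,0,0,0,0.9],
  [1,0,0,0,0,0,0.9],
  [1,0,0,0,0,0,0.9],
  [1,0,0,0,0,0,0.9],
  [1,0,0,0,0,0,0.9],
  [1,0,0,0,0,0,0.9],
  [1,0,0,0,0,0,0.9],
  [1,0,0,0,0,0,0.9],
  [1,0,0,0,0,0,0.9],
  [1,0,0,0,0,0,0.9],
  [1,0,0,0,0,0,0.9],
  [1,0,0,0,0,0,0.9],
  [1,0,0,0,0,0,0.9],
  [1,0,0,0,0,0,0.9],
  [1,0,0,0,0,0,0.9],
  [1,0,0,0,0,0,0.9],
  [1,0,0,0,0,0,0.23],
  [1,0,0,0,0,0,0],
])

```text
time: 37.08
position: [0.4898, 0.0733, 0.2835]
orientation: [-2.829, -1.366, 0.002]
wrist_force: [-0.2, 0.5, -0.7]
opening: 0.378
gripper_force: 50.1
```

>>> apply_moves([
  [1,-0.3,0.3,0,0,0,0],
  [1,-0.7,0.65,0,0,0,0],
  [1,-0.7,0.65,0,0,0,0],
  [1,-0.7,0.65,0,0,0,0],
  [1,-0.7,0.65,0,0,0,0],
  [1,-0.7,0.65,0,0,0,0],
  [1,-0.7,0.65,0,0,0,0],
  [1,-0.7,0.65,0,0,0,0],
  [1,-0.7,0.65,0,0,0,0],
  [1,-0.7,0.65,0,0,0,0],
  [1,-0.26,0.22,0,0,0,0],
  [1,0,0,0,0,0,0],
  [1,0,0,0,0,0,0],
  [1,0,0,0,0,0,0],
])

```text
time: 38.25
position: [0.5186, -0.2989, 0.2838]
orientation: [-2.827, -1.367, 0.001]
wrist_force: [-0.9, -0.9, -1.7]
opening: 0.38
gripper_force: 50.1
```

```bash
python3 - <<'E'
from h import *
s=r.get_state();print(s['opening'],s['gripper_force'])
plan(.519,-.300,.036,-38.5);save('wrist','w11.png')
E
```

```text
0.37970150524444435 50.135382413864136
turn wz 0.02 units; shift dx -0.01 dy 0.02 dz 2.32 units; tilt [ 0.    -0.001 -1.   ]; at grasp [ 0.5186 -0.2989  0.1288] yaw -38.4
```

Lowering straight down into the drawer, as with the first one.

>>> apply_moves([
  [1,0,0,0.5,0,0,0],
  [1,0,0,0.7,0,0,0],
  [1,0,0,0.6,0,0,0],
  [1,0,0,0.35,0,0,0],
  [1,0,0,0.15,0,0,0],
  [1,0,0,0,0,0,0],
  [1,0,0,0.03,0,0,0],
  [1,0,0,0.02,0,0,0],
  [1,0,0,0,0,0,0],
  [0.4,0,0,0,0,0,0],
  [0.4,0,0,0,0,0,0],
  [0.4,0,0,0,0,0,0],
  [0.4,0,0,-0.3,0,0,0],
  [0.4,0,0,-0.7,0,0,0],
  [0.4,0,0,-0.9,0,0,0],
  [0.4,0,0,-1,0,0,0],
  [0.4,0,0,-1,0,0,0],
  [0.4,0,0,-0.5,0,0,0],
  [0.4,0,0,0,0,0,0],
  [0.4,0,0,0,0,0,0],
])

```text
time: 39.97
position: [0.5186, -0.3, 0.3679]
orientation: [2.827, 1.364, 0.002]
wrist_force: [0.2, 0.3, -1.1]
opening: 0.601
gripper_force: 0.0
```

```bash
python3 - <<'E'
from md import *
print(r.get_state()['opening']);o=moulds(amin=100)
camera('scene');camera('side')
for c in('scene','side'):
    for x in nets.cut_out(c,'mould0'):
        if x['confidence']<.25 or x['mask'].sum()>1500: continue
        print(c,round(x['confidence'],2),np.round(x['location']),np.round(px2w(c,[x['location'][::-1]],.012)[0,:2],3))
plan(.687,.061,.15,-24)
E
```

```text
0.6005874445721536
conf 0.98 px [171. 254.] xy [ 516.3 -301.6] size [49.4 35.2] long-axis 51.5
conf 0.84 px [239. 252.] xy [ 470.2 -360.5] size [50.1 34.4] long-axis 51.5
scene 0.68 [232. 162.] [ 0.51  -0.309]
scene 0.58 [229. 141.] [ 0.476 -0.36 ]
scene 0.48 [236. 305.] [0.694 0.057]
side 0.55 [165. 278.] [ 0.474 -0.375]
side 0.51 [170. 261.] [ 0.531 -0.327]
side 0.49 [225. 190.] [0.683 0.058]
turn wz -2.90 units; shift dx 9.96 dy 0.17 dz 1.50 units; tilt [-0.    -0.002 -1.   ]; at grasp [ 0.5186 -0.3     0.2101] yaw -38.5
```

>>> apply_moves([
  [0.4,0,0,0,0,0,-0.9],
  [0.4,0,0,0,0,0,-1],
  [0.4,0,0,0,0,0,-1],
  [0.4,0.4,0.17,0,0,0,0],
  [0.4,0.8,0,0,0,0,0],
  [0.4,0.8,0,0,0,0,0],
  [0.4,0.8,0,0,0,0,0],
  [0.4,0.8,0,0,0,0,0],
  [0.4,0.8,0,0,0,0,0],
  [0.4,0.8,0,0,0,0,0],
  [0.4,0.8,0,0,0,0,0],
  [0.4,0.8,0,0,0,0,0],
  [0.4,0.8,0,0.3,0,0,0],
  [0.4,0.8,0,0.4,0,0,0],
  [0.4,0.8,0,0.4,0,0,0],
  [0.4,0.8,0,0.4,0,0,0],
  [0.4,0,0,0,0,0,0],
  [0.4,0,0,0,0,0,0],
  [0.4,0,0,0,0,0,0],
])

```text
time: 41.85
position: [0.6875, 0.0624, 0.3057]
orientation: [-2.634, -1.711, 0.001]
wrist_force: [-0.4, -0.2, 0.6]
opening: 0.604
gripper_force: 0.0
```

```bash
python3 - <<'E'
from md import *
o=moulds()
a=min(o,key=lambda t:np.hypot(t[0][0]-687,t[0][1]-61))
plan(a[0][0]/1e3,a[0][1]/1e3,.022,a[1]-90)
E
```

```text
conf 0.92 px [181. 258.] xy [690.2  61.1] size [48.1 34. ] long-axis 68.3
turn wz -0.48 units; shift dx 0.01 dy 0.07 dz 3.24 units; tilt [ 0.     0.001 -1.   ]; at grasp [0.6875 0.0616 0.1517] yaw -24.0
```

>>> apply_moves([
  [0.4,0,0.07,0.6,0,0,-0.48],
  [0.4,0,0,0.8,0,0,0],
  [0.4,0,0,0.8,0,0,0],
  [0.4,0,0,0.6,0,0,0],
  [0.4,0,0,0.32,0,0,0],
  [0.4,0,0,0.12,0,0,0],
  [0.4,0,0,0,0,0,0],
  [0.4,0,0,0,0,0,0],
  [1,0,0,0,0,0,0],
  [1,0,0,0,0,0,0],
  [1,0,0,0,0,0,0],
  [1,0,0,0,0,0,0],
  [1,0,0,0,0,0,0],
  [1,0,0,-0.4,0,0,0],
  [1,0,0,-0.8,0,0,0],
  [1,0,0,-0.8,0,0,0],
  [1,0,0,-0.7,0,0,0],
  [1,0,0,0,0,0,0],
  [1,0,0,0,0,0,0],
])

```text
time: 43.53
position: [0.6903, 0.0616, 0.2878]
orientation: [2.596, 1.765, 0.006]
wrist_force: [0.6, 1.3, -1.5]
opening: 0.378
gripper_force: 50.1
```

```bash
python3 - <<'E'
from h import *
s=r.get_state();print(s['opening'],s['gripper_force'])
plan(.566,-.241,.13,-38.5)
E
```

```text
0.3782728757481469 50.12362897396088
turn wz 3.38 units; shift dx -7.86 dy 2.28 dz 0.07 units; tilt [ 0.002  0.004 -1.   ]; at grasp [0.6903 0.0616 0.1328] yaw -21.6
```

>>> apply_moves([
  [1,0,0,0,0,0,0.6],
  [1,0,0,0,0,0,0.9],
  [1,0,0,0,0,0,0.9],
  [1,0,0,0,0,0,0.9],
  [1,-0.3,0.08,0,0,0,0.08],
  [1,-0.7,0.2,0,0,0,0],
  [1,-0.8,0.25,0,0,0,0],
  [1,-0.8,0.25,0,0,0,0],
  [1,-0.8,0.25,0,0,0,0],
  [1,-0.8,0.25,0,0,0,0],
  [1,-0.8,0.25,0,0,0,0],
  [1,-0.8,0.25,0,0,0,0],
  [1,-0.8,0.2,0,0,0,0],
  [1,-0.8,0.2,0,0,0,0],
  [1,-0.46,0.1,0,0,0,0],
  [1,0,0,0,0,0,0],
  [1,0,0,0,0,0,0],
  [1,0,0,0,0,0,0],
])

```text
time: 45.03
position: [0.5657, -0.241, 0.2843]
orientation: [-2.828, -1.366, 0.001]
wrist_force: [0.5, -0.0, -0.7]
opening: 0.381
gripper_force: 50.1
```

```bash
python3 - <<'E'
from h import *
s=r.get_state();print(s['opening'],s['gripper_force'])
plan(.566,-.241,.036,-38.5)
E
```

```text
0.3807619966784672 50.11447370052338
turn wz 0.02 units; shift dx 0.00 dy 0.01 dz 2.33 units; tilt [ 0.    -0.001 -1.   ]; at grasp [ 0.5657 -0.241   0.1293] yaw -38.4
```

>>> apply_moves([
  [1,0,0,0.5,0,0,0],
  [1,0,0,0.7,0,0,0],
  [1,0,0,0.6,0,0,0],
  [1,0,0,0.35,0,0,0],
  [1,0,0,0.15,0,0,0],
  [1,0,0,0,0,0,0],
  [1,0,0,0.03,0,0,0],
  [1,0,0,0.02,0,0,0],
  [1,0,0,0,0,0,0],
  [0.4,0,0,0,0,0,0],
  [0.4,0,0,0,0,0,0],
  [0.4,0,0,0,0,0,0],
  [0.4,0,0,-0.3,0,0,0],
  [0.4,0,0,-0.7,0,0,0],
  [0.4,0,0,-0.9,0,0,0],
  [0.4,0,0,-1,0,0,0],
  [0.4,0,0,-1,0,0,0],
  [0.4,0,0,-0.5,0,0,0],
  [0.4,0,0,0,0,0,0],
  [0.4,0,0,0,0,0,0],
])

```text
time: 46.7
position: [0.5658, -0.2413, 0.3685]
orientation: [2.827, 1.364, 0.003]
wrist_force: [-0.1, 1.1, -0.4]
opening: 0.596
gripper_force: 0.0
```

```bash
python3 - <<'E'
from md import *
print(r.get_state()['opening']);o=moulds(amin=100)
save('scene','s12.png');camera('side')
for c in('scene','side'):
    for x in nets.cut_out(c,'mould0'):
        if x['confidence']<.2 or x['mask'].sum()>1500: continue
        print(c,round(x['confidence'],2),np.round(x['location']),np.round(px2w(c,[x['location'][::-1]],.012)[0,:2],3))
h=np.array([.430,-.229]);c=np.array([np.cos(np.radians(-38.5)),np.sin(np.radians(-38.5))])
plan(*(h-.07*c),.22,-38.5)
E
```

```text
0.595669776369267
conf 0.84 px [170. 256.] xy [ 563.7 -242.6] size [48.7 34.4] long-axis 50.8
conf 0.79 px [242. 257.] xy [ 517.1 -302.8] size [51.6 34.4] long-axis 50.8
conf 0.56 px [305. 257.] xy [ 469.3 -363.3] size [55.4 34.9] long-axis 51.5
scene 0.73 [234. 164.] [ 0.52  -0.306]
scene 0.63 [226. 259.] [ 0.608 -0.047]
scene 0.61 [238. 187.] [ 0.558 -0.249]
scene 0.53 [227. 143.] [ 0.47  -0.354]
side 0.56 [165. 276.] [ 0.482 -0.375]
turn wz 0.00 units; shift dx -1.87 dy -4.60 dz -0.24 units; tilt [-0.    -0.002 -1.   ]; at grasp [ 0.5658 -0.2413  0.2105] yaw -38.5
```

View pics/s12.png

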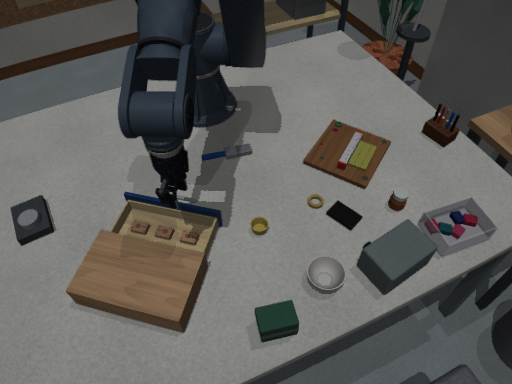

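All three moulds lie flat in the drawer, near (143,227), (164,233) and (188,238). None are left on the bench. Next I grip the handle to push the drawer home.

>>> apply_moves([
  [0.69,-0.3,-0.5,-0.2,0,0,0],
  [0.69,-0.5,-0.8,0,0,0,0],
  [0.69,-0.5,-0.8,0,0,0,0],
  [0.69,-0.5,-0.6,0,0,0,0],
  [0.69,-0.08,-0.11,0,0,0,0],
  [0.69,0,0,0.5,0,0,0],
  [0.69,0,0,0.7,0,0,0],
  [0.69,0,0,0.7,0,0,0],
  [0.69,0,0,0.6,0,0,0],
  [0.69,0,0,0,0,0,0],
  [0.69,0,0,0,0,0,0],
])

```text
time: 47.92
position: [0.4313, -0.2303, 0.274]
orientation: [-2.828, -1.364, 0.002]
wrist_force: [0.6, -0.6, -0.0]
opening: 0.312
gripper_force: 0.0
```

```bash
python3 - <<'E'
from h import *
print(r.get_state()['opening']);plan(.431,-.2295,.042,-38.5)
im=camera('wrist');print(w2px('wrist',[[.431,-.2295,.042],[.431+.0311,-.2295+.0391,.042]]))
g=cv2.cvtColor(im,cv2.COLOR_RGB2GRAY)
u,v=w2px('wrist',[[.431+.0187,-.2295+.0235,.042]])[0].round().astype(int);print(u,v)
print(im[v,max(0,u-30):u+60:2].tolist())
E
```

```text
0.31182378654485504
turn wz 0.00 units; shift dx 0.01 dy -0.02 dz 1.93 units; tilt [-0.    -0.002 -1.   ]; at grasp [ 0.4313 -0.2303  0.119 ] yaw -38.5
[[253.16578536 206.47356589]
 [253.04675582 125.86376894]]
253 159
[[146, 143, 136], [149, 146, 139], [150, 146, 139], [148, 145, 137], [146, 143, 135], [146, 142, 135], [148, 145, 137], [147, 144, 137], [149, 145, 138], [150, 147, 139], [150, 146, 138], [149, 146, 138], [109, 110, 109], [138, 140, 141], [156, 158, 160], [166, 168, 170], [179, 182, 184], [184, 187, 190], [169, 171, 175], [153, 155, 158], [134, 135, 137], [157, 154, 149], [184, 181, 171], [181, 178, 168], [183, 180, 170], [187, 184, 175], [211, 207, 196], [209, 205, 194], [208, 203, 192], [206, 202, 192], [184, 182, 172], [141, 139, 132], [142, 138, 132], [138, 136, 129], [138, 135, 128], [139, 137, 130], [142, 138, 132], [139, 137, 129], [140, 137, 130], [141, 138, 131], [140, 138, 131], [86, 87, 89], [42, 46, 58], [43, 47, 57], [43, 47, 58]]
```

>>> apply_moves([
  [0.69,0,0,0.5,0,0,0],
  [0.69,0,0,0.7,0,0,0],
  [0.69,0,0,0.5,0,0,0],
  [0.69,0,0,0.2,0,0,0],
  [0.69,0,0,0,0,0,0],
  [1,0,0,0,0,0,0],
  [1,0,0,0,0,0,0],
  [1,0,0,0,0,0,0],
  [1,0,0,0,0,0,0],
  [1,0,0,0,0,0,0],
])

```text
time: 48.8
position: [0.4321, -0.2309, 0.2006]
orientation: [2.826, 1.364, 0.003]
wrist_force: [-0.4, -1.3, 8.8]
opening: 0.111
gripper_force: 48.8
```

>>> apply_moves([
  [1,0,0.15,0,0,0,0],
  [1,0,0.25,0,0,0,0],
  [1,0,0.25,0,0,0,0],
  [1,0,0.25,0,0,0,0],
  [1,0,0.25,0,0,0,0],
  [1,0,0.25,0,0,0,0],
  [1,0,0.25,0,0,0,0],
  [1,0,0.25,0,0,0,0],
  [1,0,0.25,0,0,0,0],
  [1,0,0.25,0,0,0,0],
  [1,0,0.25,0,0,0,0],
  [1,0,0.25,0,0,0,0],
  [1,0,0.2,0,0,0,0],
  [1,0,0.1,0,0,0,0],
  [1,0,0,0,0,0,0],
])

```text
time: 50.05
position: [0.5324, -0.3109, 0.2007]
orientation: [2.827, 1.364, 0.003]
wrist_force: [1.7, -2.4, 5.8]
opening: 0.104
gripper_force: 49.2
```

```bash
python3 - <<'E'
from h import *
s=r.get_state();print(s['opening'],s['wrist_force'],s['gripper_force']);plan(.431,-.2295,.042,-38.5)
E
```

```text
0.10393839990873968 [ 1.73183081 -2.43360382  5.7731355 ] 49.24807906150818
turn wz 0.00 units; shift dx 0.01 dy -3.25 dz 0.09 units; tilt [ 0.     0.004 -1.   ]; at grasp [ 0.5324 -0.3109  0.0457] yaw -38.5
```

Travelled 128 mm, about 7 mm to go. I'll creep until the force rises.

>>> apply_moves([
  [1,0,0.05,0,0,0,0],
  [1,0,0.05,0,0,0,0],
  [1,0,0.04,0,0,0,0],
  [1,0,0,0,0,0,0],
])

```text
time: 50.38
position: [0.5347, -0.3125, 0.2005]
orientation: [-2.824, -1.363, 0.005]
wrist_force: [-18.1, 10.9, 23.6]
opening: 0.105
gripper_force: 51.4
```

>>> apply_moves([
  [1,0,0.04,0,0,0,0],
  [1,0,0.04,0,0,0,0],
  [1,0,0,0,0,0,0],
])

```text
time: 50.63
position: [0.5358, -0.3133, 0.2004]
orientation: [-2.818, -1.36, 0.011]
wrist_force: [-32.6, 21.9, 37.0]
opening: 0.105
gripper_force: 53.2
```

>>> apply_moves([
  [1,0,-0.04,0,0,0,0],
  [1,0,-0.03,0,0,0,0],
  [1,0,0,0,0,0,0],
  [0.69,0,0,0,0,0,0],
  [0.69,0,0,0,0,0,0],
  [0.69,0,0,0,0,0,0],
  [0.69,0,0,0,0,0,0],
])

```text
time: 51.22
position: [0.5341, -0.3119, 0.1997]
orientation: [-2.821, -1.362, 0.008]
wrist_force: [-26.4, 19.2, 23.7]
opening: 0.31
gripper_force: 18.4
```

>>> apply_moves([
  [0.69,0,0,-0.4,0,0,0],
  [0.69,0,0,-0.7,0,0,0],
  [0.69,0,0,-0.8,0,0,0],
  [0.69,0,0,-0.9,0,0,0],
  [0.69,0,-0.3,-0.9,0,0,0],
  [0.69,0,-0.6,-0.9,0,0,0],
  [0.69,0,-0.6,-0.9,0,0,0],
  [0.69,0,0,0,0,0,0],
  [0.69,0,0,0,0,0,0],
])

```text
time: 51.97
position: [0.4899, -0.2769, 0.4194]
orientation: [2.825, 1.364, 0.004]
wrist_force: [0.6, -0.5, -0.2]
opening: 0.31
gripper_force: 0.0
```

```bash
python3 - <<'E'
from h import *
a=camera('wrist');b=camera('side');c=camera('scene')
b2=cv2.resize(b[255:384,170:360],(399,271));c2=cv2.resize(c[110:200,290:410],(399,300));b3=cv2.resize(b[110:200,170:300],(399,276))
top=np.hstack([cv2.resize(a,(400,300)),np.zeros((300,399,3),np.uint8)]);top[:276,400:]=b3
bot=np.zeros((300,799,3),np.uint8);bot[:271,:399]=b2;bot[:,400:]=c2
cv2.imwrite('pics/final.png',np.vstack([top,bot])[:,:,::-1])
print(r.get_state()['position'],nets.look_for('side','mould0')[:2],nets.look_for('scene','mould0')[:2])
E
```

```text
[ 0.49050626 -0.2775134   0.41532731] [] [{'location': [224.6, 260.0], 'confidence': 0.61}, {'location': [275.8, 143.2], 'confidence': 0.55}]
```

View pics/final.png

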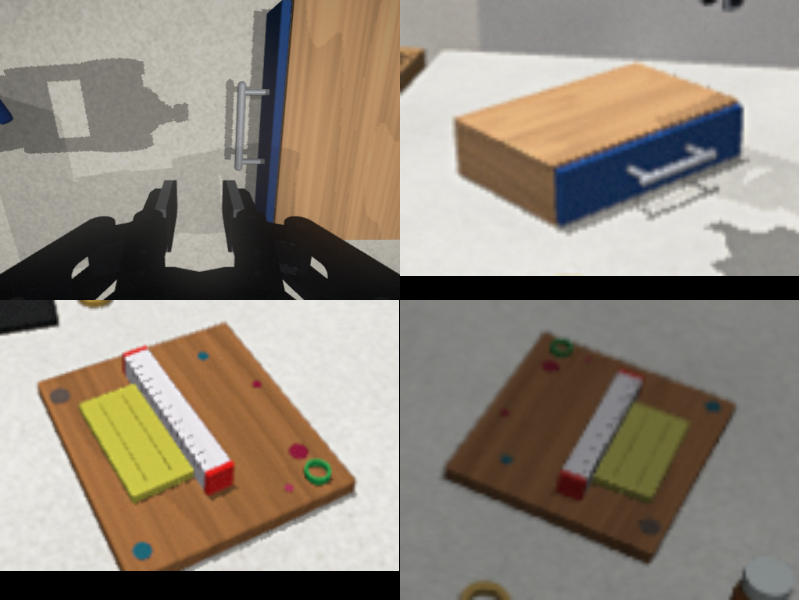

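The drawer is shut with no gap, the straightedge is flush along the tile, and the bench has no moulds left on it.

```bash
python3 -c "
from h import *
print(r.finish_job())"
```

```text
the job is handed in; nothing more can be done
None
```

I handed in the job: the drawer went out to its stop, the straightedge lies flush along the tile's robot-side face, all three moulds are flat in the drawer, and the drawer is pushed fully home.

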